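# Pack a rack foot and torque its anchor nut

### The arm

A 6-joint arm with a two-finger parallel gripper is mounted at the origin on the work surface. World frame = base frame: x ahead of the robot, y to its left, z up, the work surface at z = 0. Lengths are in m, angles in rad, forces in N, time in s.
With the tool pointing down it reaches from about 0.375 to 0.975 m from the base axis. Payload 3.8 kg.
Tool frame: the origin (TCP) lies midway between the tips of the shut fingers; the grasp point (between the pads) lies 19 mm behind it; z points along the fingers, y is the direction in which the jaws open and shut (so a half turn about z gives the same grasp; the last joint's range is limited). The gripper opens to 85 mm and grips with 20 to 120 N. Pads are 22 mm wide; open, the fingers measure 114 mm over their backs; the gripper's body (76 mm by 85 mm) begins 54 mm behind the grasp point. The pads swing forward as they close: fully open they stand 13 mm farther back than shut.
Start: joints at [-1.323, 0.264, 1.604, -0, 1.274, -0.037], TCP at [0.19, -0.648, 0.231] pointing down, gripper open.
Joint ranges: [-2.63, 2.63], [-0.94, 2.18], [0.31, 2.57], [-1.31, 4.45], [0, 2.66], [-2.55, 2.55]. Speed limits (rad/s): [2.57, 2.57, 3.14, 3.14, 3.14, 3.14].

### API

Orientations are given as a rotation vector (axis times angle).
In Python, from workcell import bot gives the robot as it stands.
- The arm moves only by the tool arm_command, never from a script. Its argument "targets" is text: rows parted by semicolons, each of 7 numbers parted by spaces: the shift along the tool's x, y, z in mm, then the turn, a rotation vector about the tool's x, y, z in degrees, then the opening, from 0 (shut) to 1 (fully open). A call has 1 to 10 rows; each row is the pose to reach, as a shift and turn from the pose commanded when the call began, along the tool's axes at that moment; what a row does not reach only later rows make up. A row lasts 1/12 s, in which the tool goes at most 41.7 mm and 7.16 degrees, less where a joint would pass 70% of its speed; a pose out of reach is approached as far as the arm can. A call with a gripper value outside its range is refused whole. The fingers move at their own pace and stop on an object; "newtons" is the grip in N (left out, the last holds). Time passes only in rows, so rows that repeat a pose let the fingers close. It gives the time, the measured TCP pose, the force and the opening at its end, in the units of the state.
- bot.read_state(): the state, without advancing time (a new reading comes with each control period).
- bot.read_camera(name): name is "scene" or "top" or "wrist"; returns (picture, depth): 400x640x3 uint8, blue, green, red; 400x640 float32, m along the optical axis (not along the pixel's ray), 0 where there is no reading.
- bot.camera_params(name): a dict with "fov_y" (degrees; the focal length in pixels is half the picture's height over the tangent of half this angle, whatever the lens; pixels are square), "cx", "cy" (the principal point, pixels), "xyz" and "rotation" of the camera in the world; the wrist camera has in their place "T_tool_cam" (4x4, takes a point from camera to tool coordinates, whose origin is the TCP and whose axes are the flange's). Camera axes: x right, y up, looking along -z (the intrinsics and any distortion apply to the point x, -y, -z); pixel columns grow to the right and rows downward; lengths in m; the calibration is good to about 2 mm. A picture is of the moment at which its call begins: read the wrist's pose just before it. camera_params takes no time and is no camera call.
- bot.finish_job(): hands the job in, once; it reports no verdict.
The state is a dict: "time": time; "q": joint angles; "joint_vel": joint speeds; "joint_torque": joint torques, N m; "tool_pos": TCP position; "tcp_rot": TCP orientation; "wrist_force": force on the tool from outside, world axes, zero at the start; "torque": the same for the moment, N m; "width": opening from 0.0 (shut) to 1.0 (fully open).
Only numpy, scipy, OpenCV 4.12 (cv2) and the standard library are available. Lean on these libraries where they do the work, as an engineer would, in place of code of your own. Each camera call takes 0.05 s, during which the arm holds its last target.

### The job

The rack foot's base plate stands over its concrete plinth with an open gap at the front. Take the orange slotted packer, lay it flat on the plinth and slide it straight into the gap until the closed end of its slot comes up to the anchor stud; then turn the torque wrench that is already on the nut clockwise (seen from above) until its hinge clearly breaks over, stop there without forcing it on past the click, and let the handle spring straight again. Leave the wrench on the nut, the packer in the gap, and everything else on the table where it is.

Things in the scene. Friction and masses are not known exactly. Their poses are not given: they have to be found in the camera images.
- rack_foot: Fixed rack foot; position and yaw vary. Origin: on the table under the stud's axis; x points from the gap's open front to the upright, z up. In mm: concrete plinth x -160 to 110, y +-80, top z 30. Grey base plate x -45 to 110, y +-70, z 43 to 51. A steel pack closes the gap from x = 40 on. Perforated C-shaped upright stub x 50 to 108, y +-50, top z 181.
- gap_mouth (a point): Middle of the gap's front mouth, on the plinth's top (z 30 mm), 45 mm before the stud. The gap between plinth and base plate is 13 mm high and 140 mm wide, open at the front and sides; the plinth reaches 115 mm out in front of it as a flat apron. Axes as the rack foot's.
- stud (a point): Centre of the vertical 16 mm steel anchor stud that crosses the gap, at the height of the plinth's top (z 30 mm). The nut and wrench turn about the vertical through it. Axes as the rack foot's.
- packer: Loose orange plastic slotted packer, 128 mm long, flat, 100 to 200 g, on the robot's left or right. Origin: underside, centre line, the point on the stud's axis when home; x to its slotted end, z up. In mm: fork plate 10 thick, 66 wide, x -50 to 25; slot 26 wide, open at x 25, closed end at x -12 (it meets the stud with the origin 4 past the axis). Tail 10 thick, 36 wide, x -103 to -50.
- packer_tab (a point): Top centre of the packer's upright grip tab, at x -95, z 50 mm in the packer's frame. The tab is 16 mm thick (along x) and 36 mm wide (along y), 40 mm tall above the 10 mm tail; grip it across either. At the start the slot faces roughly away from the robot and the tab is the nearer end.
- nut (a joint): Turn of nut and wrench head about the stud, rad; grows clockwise from above (tightening), starts 0 to 0.3. Takes 1.2 N m plus 1.0 N m per rad and stays where left. Pushed on the rubber grip, the wrench breaks over with the nut at about 0.5 to 0.9. Beyond 1.1 it is over-tightened: reached only by forcing the broken-over handle against its stop.
- handle (a joint): Break-over of the wrench's hinge, rad: handle relative to wrench head, 0 = straight, stop at 0.45, grows clockwise like the nut. Stays 0 until the torque about the hinge reaches 1.5 N m (about 10 N sideways at mid-grip), then gives way at nearly constant torque (1.7 N m at the stop); springs back to 0 when let go. Broken over: past 0.2.
- wrench_hinge (a point): Break-over hinge pin (brass), 30 mm from the stud's axis towards the handle, 110 mm above the table.
- wrench_grip (a point): Middle of the wrench's black rubber grip, a level round bar 28 mm across and 115 mm long; this point is on its centre line, 190 mm from the stud's axis when straight, 110 mm above the table. x points outwards along the handle. It starts pointing to the robot's right (near the rack foot's -y); tightening swings its end towards the robot by 0.5 to 1.2 rad in all.
- thick_block: Bystander: loose grey plastic block 120 x 66 x 22 mm without slot, too thick for the gap. It lies on the other side from the packer. Origin on its underside, 30 mm from its centre towards +x.
- oil_bottle: Bystander: amber bottle, diameter 72, height 230 mm, at the back. Origin: centre of its underside.
- dark_bottle: Bystander: green glass bottle, diameter 66, height 210 mm, at the back. Origin: centre of its underside.
- jar: Bystander: glass jar, diameter 90, height 100 mm, at the back. Origin: centre of its underside.
- tape_measure: Bystander: blue tape measure 60 x 60 x 34 mm, low on the table near the wrench's end. Origin: centre of its underside.
- mallet: Bystander: mallet 280 mm long, lying on the right. Origin: on its underside.
- spirit_level: Bystander: aluminium spirit level 240 x 26 x 50 mm, standing on edge on the left. Origin: centre of its underside.
There are look-alikes about, which are no part of the job. Of the things that look like the packer, the smallest one is meant.

How it is judged:
On the way, in this order (a step that is already met when the one before it is completed fails the run):
1. the packer lies flat in the gap, its slot home around the stud (x of packer in the frame of rack_foot between -0.006 and 0.008 m and y of packer in the frame of rack_foot between -0.007 and 0.007 m and z of packer in the frame of rack_foot between 0.026 and 0.035 m and angle between the x axis of packer and the x axis of rack_foot, either way round below 0.15 rad), for 0.3 s.
2. with the packer home, the wrench breaks over (hinge past 0.2 rad) with the nut tightened past 0.4 rad (all of step 1 and value of joint handle above 0.2 rad and value of joint nut above 0.4 rad), for 0.15 s.
At the end, for the whole second after the job is handed in: The packer lies flat on the plinth in the gap, at rest, its origin 6 mm short of to 8 mm past the stud's axis along the rack foot's x and within 7 mm across, square to the foot within 0.15 rad; the nut stays tightened between 0.4 and 1.1 rad and the wrench's hinge has sprung back below 0.05 rad (all of step 1 and value of joint handle below 0.05 rad and value of joint nut between 0.4 and 1.1 rad and velocity of joint nut below 0.05 rad/s and linear speed of packer below 0.02 m/s); the robot touches nothing.
It fails at once if the nut is over-tightened: forced past 1.1 rad (value of joint nut above 1.1 rad).
It fails at once if a bystander is moved more than 30 mm (distance of any of thick_block, oil_bottle, dark_bottle, jar, tape_measure, mallet, spirit_level from where it was at the start of the episode above 0.03 m).
It also fails if it takes over 72 s, if anything falls off the work surface, if the arm or the gripper's body presses on something with over 40 N, if the wrist force passes 120 N, or if a joint passes its speed limit or range.

## Working session

There is one attempt and no reset: what is moved stays moved. The work goes in short steps, Python scripts to look and compute and a tool call to move; the robot and the scene stay as the last step left them, time stands still between calls to the robot, and variables do not carry over. Pictures are saved under pics/ and viewed, and the job is handed in when it is done.

Besides the shell and the picture viewer there is one more tool, called after "Call:" in YAML: its name, and indented under it one key for each argument. arm_command: Moves the arm, as the interface text tells. Its arguments: {"type":"object","properties":{"targets":{"type":"string"},"newtons":{"type":"number"}},"required":["targets"]}

```bash
ls; mkdir -p pics; python3 - <<'E'
from workcell import bot
import cv2,numpy as np
print(bot.read_state())
for n in ["scene","top","wrist"]:
    p,d=bot.read_camera(n); cv2.imwrite(f"pics/{n}0.png",p); np.save(f"pics/{n}0.npy",d); print(n,bot.camera_params(n),d.min(),d.max())
E
```

```text
pics
{'time': 0.0, 'q': array([-1.32292188e+00,  2.64775898e-01,  1.60537579e+00, -1.57776625e-05,
        1.27373666e+00, -3.68891605e-02]), 'joint_vel': array([-0.00024178, -0.00111492, -0.00103147, -0.00219763,  0.00020804,
       -0.00154803]), 'joint_torque': array([-8.05850741e-04, -5.15116847e+01, -3.67309391e+01, -1.03703705e-04,
        1.29437810e-02, -1.03398020e-05]), 'tool_pos': array([ 0.18944538, -0.64709342,  0.22994577]), 'tcp_rot': array([-3.10754301e+00, -4.45479286e-01,  4.02973747e-04]), 'wrist_force': array([-0.20325215,  0.17405205, -0.40487019]), 'torque': array([-0.0111357 ,  0.00335402, -0.05600058]), 'width': 0.9969049291027335}
scene {'fov_y': 56.100876050180645, 'cx': 323.63074645426155, 'cy': 200.99318538726905, 'xyz': array([1.33998917, 0.05037151, 1.05456504]), 'rotation': array([0.53605821, 0.56060048, 1.58676124])} 0.0 3.6665657
top {'fov_y': 54.860040765630764, 'cx': 321.5092279011396, 'cy': 200.26306778465508, 'xyz': array([0.46067597, 0.01767568, 1.23415   ]), 'rotation': array([ 0.01230441, -0.04379283, -1.5685357 ])} 0.0 2.0716434
wrist {'fov_y': 60.09409534222702, 'cx': 321.1399665344314, 'cy': 196.41138388331743, 'T_tool_cam': array([[-4.46133130e-04,  9.46852321e-01,  3.21668280e-01,
         8.39157300e-02],
       [ 9.99998989e-01, -1.18609388e-05,  1.42184749e-03,
         1.68622853e-04],
       [ 1.35009488e-03,  3.21668589e-01, -9.46851359e-01,
        -1.42078268e-01],
       [ 0.00000000e+00,  0.00000000e+00,  0.00000000e+00,
         1.00000000e+00]])} 0.0 1.4749669
```

View pics/scene0.png

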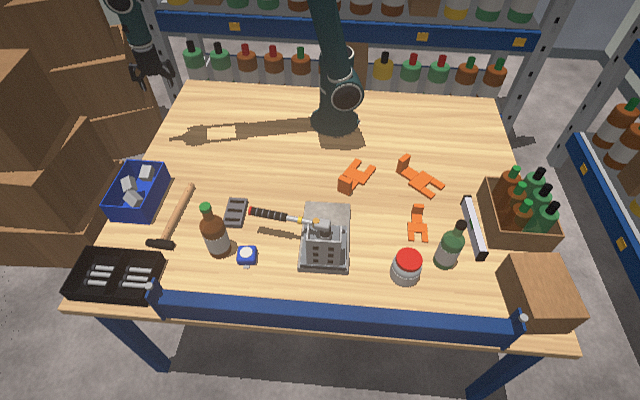

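View pics/top0.png

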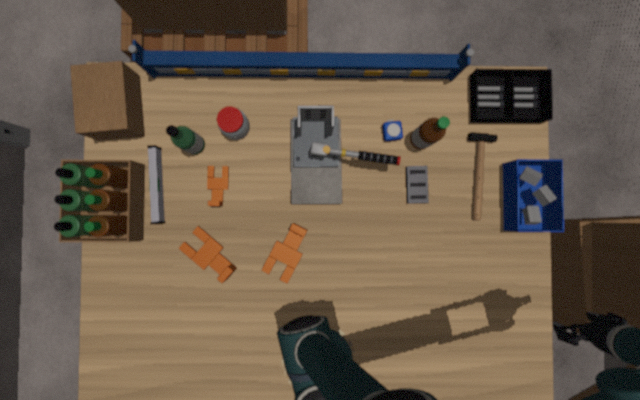

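View pics/wrist0.png

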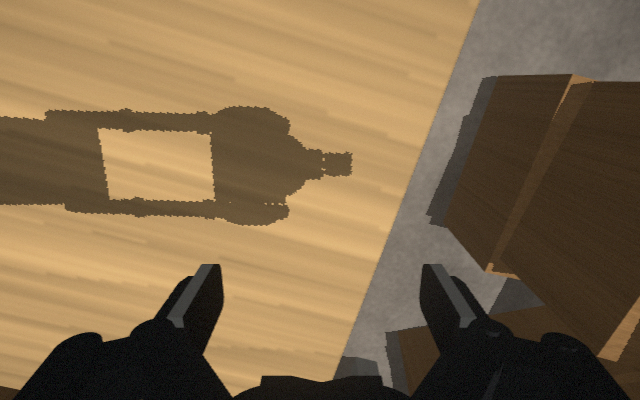

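Scene shows three orange forks. The smallest is at top (217,185), with its tab towards the robot. The rack foot is at about (315,160), and the wrench runs right to (400,160). Measuring next.

```bash
cat > h.py <<'E'
import numpy as np,cv2
from scipy.spatial.transform import Rotation as R
from workcell import bot
def cam(n,st=None):
    c=bot.camera_params(n); f=200/np.tan(np.radians(c['fov_y']/2))
    if 'xyz' in c: T=np.eye(4);T[:3,:3]=R.from_rotvec(c['rotation']).as_matrix();T[:3,3]=c['xyz']
    else:
        st=st or bot.read_state()
        A=np.eye(4);A[:3,:3]=R.from_rotvec(st['tcp_rot']).as_matrix();A[:3,3]=st['tool_pos'];T=A@c['T_tool_cam']
    return T,f,c['cx'],c['cy']
def plane(C,uv,z):
    T,f,cx,cy=C; uv=np.atleast_2d(uv).astype(float)
    d=np.c_[(uv[:,0]-cx)/f,-(uv[:,1]-cy)/f,-np.ones(len(uv))]@T[:3,:3].T
    return T[:3,3]+d*((z-T[2,3])/d[:,2])[:,None]
def cloud(C,D):
    T,f,cx,cy=C; v,u=np.mgrid[:D.shape[0],:D.shape[1]]
    P=np.stack([(u-cx)/f*D,-(v-cy)/f*D,-D],-1)
    return P@T[:3,:3].T+T[:3,3]
def proj(C,P):
    T,f,cx,cy=C; p=(np.atleast_2d(P)-T[:3,3])@T[:3,:3]
    return np.c_[cx+f*p[:,0]/-p[:,2],cy-f*p[:,1]/-p[:,2]]
E
python3 - <<'E'
from h import *
p=cv2.imread('pics/top0.png'); D=np.load('pics/top0.npy'); C=cam('top'); W=cloud(C,D)
print('table z',np.median(W[210:300,100:180,2]), np.median(W[230:300,400:480,2]))
hsv=cv2.cvtColor(p,cv2.COLOR_BGR2HSV)
m=cv2.inRange(hsv,(3,150,90),(14,255,255)); n,l,s,c=cv2.connectedComponentsWithStats(m)
for i in range(1,n):
    if s[i,4]>150:
        w=W[l==i]; print(s[i],c[i],'z med',np.median(w[:,2]),w[:,2].max(),'xy',np.median(w[:,:2],0))
q=cv2.resize(p[130:220,190:430],None,fx=3.3,fy=3.3,interpolation=cv2.INTER_CUBIC);cv2.imwrite('pics/crop_a.png',q)
E
```

```text
table z 0.0014510725421532644 -0.000472376744513614
[207 166  21  41 559] [216.88550984 185.42218247] z med 0.01049104158530656 1.2341500005332775 xy [0.55213344 0.32381861]
[ 262  223   45   60 1125] [286.496      251.91377778] z med 0.014306367022815625 1.2341500005332775 xy [0.33819931 0.09823887]
[ 179  226   55   57 1191] [208.48026868 254.74895046] z med 0.014735631592216247 1.2341500005332775 xy [0.33181405 0.34596244]
```

View pics/crop_a.png

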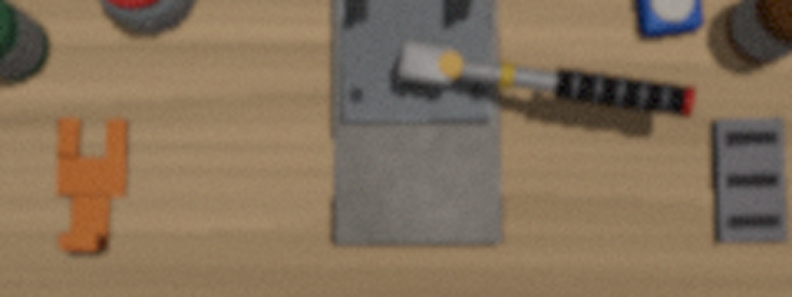

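```bash
cat >> h.py <<'E'
def go(pos,yaw):
    """world TCP target, tool down, tool x at yaw(rad) -> tool shift mm, rotvec deg"""
    st=bot.read_state(); A=R.from_rotvec(st['tcp_rot'])
    B=R.from_matrix(np.c_[[np.cos(yaw),np.sin(yaw),0],[np.sin(yaw),-np.cos(yaw),0],[0,0,-1]])
    print('shift',np.round(A.inv().apply(np.array(pos)-st['tool_pos'])*1000,1),'rot',np.round((A.inv()*B).as_rotvec(degrees=True),2))
def show(n=''):
    s=bot.read_state();X=R.from_rotvec(s['tcp_rot']).as_matrix()
    print('t',round(s['time'],2),'tcp',np.round(s['tool_pos'],4),'yaw',round(np.arctan2(X[1,0],X[0,0]),3),'zax',np.round(X[:,2],3),'F',np.round(s['wrist_force'],1),'w',round(s['width'],3))
E
python3 - <<'E'
from h import *
C=cam('top'); o=np.array([190,130]);g=lambda *a:np.array(a)/3.3+o-.35
print('plinth front',plane(C,g([333,243],[500,243]),.03))
print('plate front',plane(C,g([341,122],[488,122]),.051))
print('hinge',plane(C,g([450,64]),.12),'grip ends',plane(C,g([560,83],[688,101]),.12))
for a in [(217,185),(392,131)]: print(plane(C,a,.02))
print('bottle base?',plane(C,[(418,150),(440,124)],0),plane(C,[(440,124)],.23))
show(); go([.40,.0,.40],np.pi/2); go([.45,.30,.3],np.pi/2)
E
```

```text
plinth front [[ 0.49406674  0.0901768   0.03      ]
 [ 0.49441827 -0.06798735  0.03      ]]
plate front [[ 0.60639917  0.0819722   0.051     ]
 [ 0.60696758 -0.0552791   0.051     ]]
hinge [[ 0.64960433 -0.01749202  0.12      ]] grip ends [[ 0.63324085 -0.11461325  0.12      ]
 [ 0.61779641 -0.22794384  0.12      ]]
[[0.55128487 0.32174584 0.02      ]]
[[ 0.72541921 -0.23087505  0.02      ]]
bottle base? [[ 0.66835057 -0.31915132  0.        ]
 [ 0.75362375 -0.3916162   0.        ]] [[ 0.6990291  -0.31533931  0.23      ]]
t 0.15 tcp [ 0.1895 -0.6472  0.2302] yaw 0.285 zax [-0.     0.002 -1.   ] F [-0.9  0.4  0.5] w 0.999
shift [ 383.9 -562.3 -168.7] rot [-9.000e-02 -7.000e-02 -7.368e+01]
shift [ 516.2 -836.   -68.2] rot [-9.000e-02 -7.000e-02 -7.368e+01]
```

```bash
python3 -c "
from h import *
go([.55,.08,.40],np.pi/2)"
```

```text
shift [ 550.3 -597.  -168.7] rot [-9.000e-02 -7.000e-02 -7.368e+01]
```

Call:
arm_command:
  targets: "270 -300 -170 0 0 -74 1;270 -300 -170 0 0 -74 1;270 -300 -170 0 0 -74 1;270 -300 -170 0 0 -74 1;270 -300 -170 0 0 -74 1;550 -597 -170 0 0 -74 1;550 -597 -170 0 0 -74 1;550 -597 -170 0 0 -74 1;550 -597 -170 0 0 -74 1;550 -597 -170 0 0 -74 1"

```text
time: 0.98
tool_pos: [0.3652, -0.2883, 0.342]
tcp_rot: [2.255, 2.187, 0.0]
wrist_force: [0.9, -0.4, -0.9]
width: 0.997
```

```bash
python3 -c "
from h import *
show();go([.55,.08,.40],np.pi/2)"
```

```text
t 0.98 tcp [ 0.3652 -0.2883  0.342 ] yaw 1.54 zax [ 0. -0. -1.] F [ 0.9 -0.4 -0.9] w 0.997
shift [373.7 173.6 -58. ] rot [ 0.01  0.   -1.74]
```

Call:
arm_command:
  targets: "374 174 -58 0 0 -1.7 1;374 174 -58 0 0 -1.7 1;374 174 -58 0 0 -1.7 1;374 174 -58 0 0 -1.7 1;374 174 -58 0 0 -1.7 1;374 174 -58 0 0 -1.7 1;374 174 -58 0 0 -1.7 1;374 174 -58 0 0 -1.7 1;374 174 -58 0 0 -1.7 1;374 174 -58 0 0 -1.7 1"

```text
time: 1.82
tool_pos: [0.5526, 0.0794, 0.3998]
tcp_rot: [2.228, 2.215, -0.0]
wrist_force: [0.3, -1.0, 0.1]
width: 1.0
```

Call:
arm_command:
  targets: "0 0 0 0 0 0 1;0 0 0 0 0 0 1;0 0 0 0 0 0 1"

```text
time: 2.07
tool_pos: [0.5519, 0.0771, 0.3991]
tcp_rot: [-2.227, -2.215, 0.003]
wrist_force: [-0.8, 0.5, -0.4]
width: 1.001
```

```bash
python3 - <<'E'
from h import *
show();st=bot.read_state()
np.savez('pics/st1.npz',**st)
p,d=bot.read_camera('wrist');cv2.imwrite('pics/w1.png',p);np.save('pics/w1.npy',d)
show();go([.48,.36,.3],np.pi/2)
E
```

```text
t 2.07 tcp [0.5519 0.0771 0.3991] yaw 1.565 zax [-0.001 -0.001 -1.   ] F [-0.8  0.5 -0.4] w 1.001
t 2.12 tcp [0.5518 0.0764 0.3993] yaw 1.564 zax [-0.001 -0.001 -1.   ] F [-0.3  0.1 -0.2] w 0.998
shift [283.2 -73.6  99.2] rot [-0.07  0.04 -0.39]
```

View pics/w1.png

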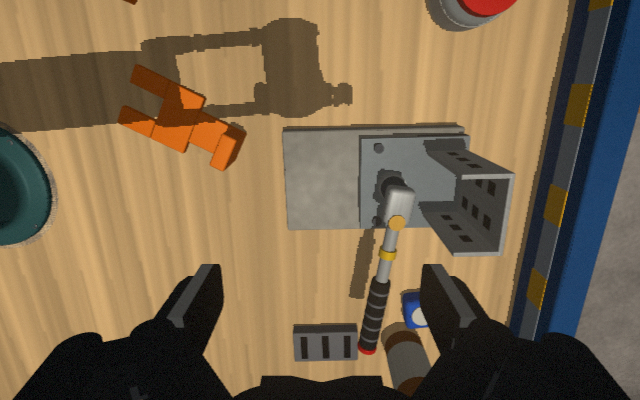

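Wrist view: image right is +x, up is +y. The plinth's front edge is at u≈286 (v 127–229), the plate's front edge at u≈361, the brass hinge at (397,222) and the grip from (378,285) to (368,350).

```bash
cat >> h.py <<'E'
def edge(g,axis,rng,win):
    """axis 'v': near-vertical edge, rows rng, cols win. returns subpixel points after robust fit"""
    g=cv2.GaussianBlur(g,(0,0),1.0).astype(float)
    pts=[]
    for k in range(*rng):
        line=g[k,win[0]:win[1]] if axis=='v' else g[win[0]:win[1],k]
        d=np.abs(np.gradient(line)); i=int(d[1:-1].argmax())+1
        a,b,c=d[i-1:i+2]; s=0.5*(a-c)/(a-2*b+c) if a-2*b+c else 0
        pts.append((win[0]+i+s,k) if axis=='v' else (k,win[0]+i+s))
    pts=np.array(pts)
    for _ in range(3):
        vx,vy,x,y=cv2.fitLine(pts.astype(np.float32),cv2.DIST_HUBER,0,.01,.01).ravel()
        r=np.abs((pts-[x,y])@[-vy,vx]); pts=pts[r<max(1,2*np.median(r))]
    return pts,r.max()
def ends(pts):
    vx,vy,x,y=cv2.fitLine(pts.astype(np.float32),cv2.DIST_HUBER,0,.01,.01).ravel()
    t=(pts-[x,y])@[vx,vy]; return np.array([[x+vx*a,y+vy*a] for a in (t.min(),t.max())])
E
python3 - <<'E'
from h import *
st=dict(np.load('pics/st1.npz')); C=cam('wrist',st)
p=cv2.imread('pics/w1.png');g=cv2.cvtColor(p,cv2.COLOR_BGR2GRAY);D=np.load('pics/w1.npy');W=cloud(C,D)
print('z plinth',np.median(W[150:210,300:350,2]),'plate',np.median(W[150:170,385:420,2]),'table',np.median(W[250:300,200:260,2]))
def rep(n,axis,rng,win,z):
    pts,r=edge(g,axis,rng,win); e=plane(C,ends(pts),z); d=e[1]-e[0]
    print(n,len(pts),ends(pts).round(1).tolist(),e[:,:2].round(4).tolist(),'ang',np.degrees(np.arctan2(d[1],d[0])).round(2)); return e
rep('plinth front',"v",(140,220),(276,300),.03)
rep('plate front',"v",(150,215),(350,372),.051)
rep('plinth +y',"h",(295,350),(118,136),.03)
rep('plinth -y',"h",(295,350),(222,238),.03)
rep('plate +y',"h",(370,440),(130,145),.051)
q=cv2.resize(p[110:370,270:530],None,fx=2.3,fy=2.3,interpolation=cv2.INTER_CUBIC);cv2.imwrite('pics/crop_b.png',q)
E
```

```text
z plinth 0.029385763804269216 plate 0.05030934502968459 table -0.0001298369635373553
plinth front 80 [[281.2, 140.0], [285.9, 219.0]] [[0.4928, 0.0754], [0.4949, -0.0508]] ang -89.03
plate front 59 [[356.9, 208.0], [358.1, 150.0]] [[0.6055, -0.0246], [0.6049, 0.064]] ang 90.41
plinth +y 55 [[295.0, 125.7], [349.0, 125.3]] [[0.5139, 0.0962], [0.5927, 0.0963]] ang 0.14
plinth -y 55 [[295.0, 230.2], [349.0, 228.8]] [[0.5089, -0.0703], [0.596, -0.0684]] ang 1.29
plate +y 54 [[372.0, 134.3], [439.0, 132.2]] [[0.6238, 0.0862], [0.7179, 0.0887]] ang 1.5
```

View pics/crop_b.png

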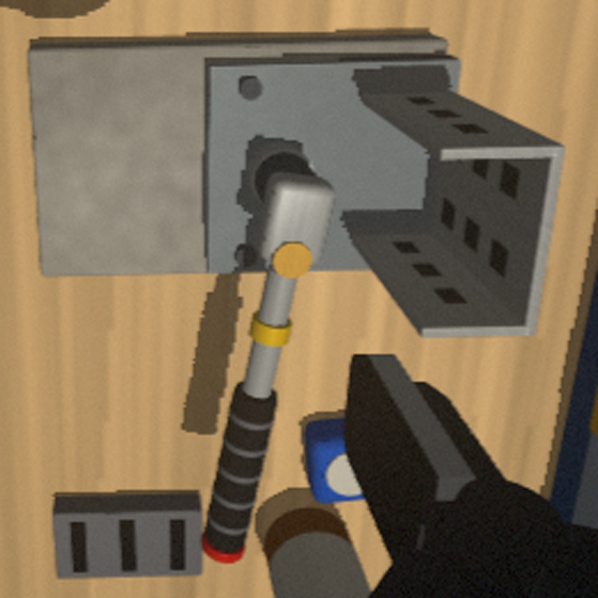

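Call:
arm_command:
  targets: "283 -74 60 0 0 0 1;283 -74 60 0 0 0 1;283 -74 60 0 0 0 1;283 -74 60 0 0 0 1;283 -74 60 0 0 0 1;283 -74 60 0 0 0 1;283 -74 60 0 0 0 1;283 -74 60 0 0 0 1;283 -74 60 0 0 0 1;283 -74 60 0 0 0 1"

```text
time: 2.95
tool_pos: [0.4803, 0.3592, 0.3396]
tcp_rot: [2.228, 2.213, -0.002]
wrist_force: [0.7, -0.2, 0.6]
width: 0.998
```

```bash
python3 - <<'E'
from h import *
def rep(C,g,n,axis,rng,win,z):
    pts,r=edge(g,axis,rng,win); e=plane(C,ends(pts),z); d=e[1]-e[0]
    print(n,len(pts),ends(pts).round(1).tolist(),e[:,:2].round(4).tolist(),'ang',np.degrees(np.arctan2(d[1],d[0])).round(2)); return e
C=cam('wrist',dict(np.load('pics/st1.npz')))
g=cv2.imread('pics/w1.png',0)
rep(C,g,'plinth +y',"h",(290,350),(128,136),.03)
rep(C,g,'plate +y',"h",(370,420),(135,143),.051)
C=cam('top'); g=cv2.imread('pics/top0.png',0)
rep(C,g,'T plinth front','h',(296,336),(196,210),.03)
rep(C,g,'T plinth +y','v',(172,200),(285,296),.03)
rep(C,g,'T plinth -y','v',(172,200),(335,346),.03)
rep(C,g,'T plate front','h',(296,332),(161,172),.051)
st=bot.read_state();np.savez('pics/st2.npz',**st)
p,d=bot.read_camera('wrist');cv2.imwrite('pics/w2.png',p);np.save('pics/w2.npy',d);show()
E
```

```text
plinth +y 60 [[290.0, 131.4], [349.0, 129.9]] [[0.5063, 0.088], [0.5929, 0.0897]] ang 1.11
plate +y 50 [[370.0, 138.3], [419.0, 137.0]] [[0.6212, 0.0806], [0.6904, 0.0821]] ang 1.22
T plinth front 40 [[296.0, 204.8], [335.0, 205.1]] [[0.4894, 0.0732], [0.4886, -0.0487]] ang -90.35
T plinth +y 27 [[289.0, 199.0], [290.8, 173.0]] [[0.5075, 0.095], [0.5888, 0.0897]] ang -3.71
T plinth -y 25 [[341.2, 172.0], [343.0, 199.0]] [[0.5926, -0.068], [0.508, -0.0736]] ang -176.24
T plate front 34 [[296.0, 168.4], [331.0, 167.9]] [[0.6008, 0.0727], [0.6028, -0.0351]] ang -88.96
t 3.0 tcp [0.4808 0.3588 0.3402] yaw 1.563 zax [ 0.001 -0.001 -1.   ] F [ 0.6 -1.1 -0.7] w 0.997
```

View pics/w2.png

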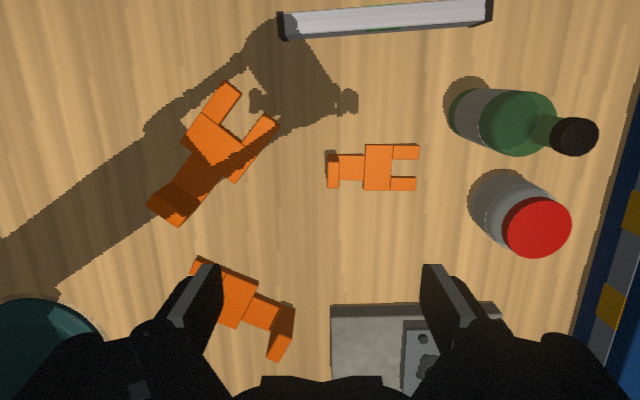

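```bash
python3 - <<'E'
from h import *
C=cam('wrist',dict(np.load('pics/st2.npz')));p=cv2.imread('pics/w2.png');W=cloud(C,np.load('pics/w2.npy'))
m=cv2.inRange(cv2.cvtColor(p,cv2.COLOR_BGR2HSV),(3,150,60),(16,255,255));n,l,s,c=cv2.connectedComponentsWithStats(m)
i=l[168,378];print(s[i]);M=(l==i)
for z0,z1,nm in [(.005,.016,'flat'),(.042,.06,'tab')]:
    k=M&(W[...,2]>z0)&(W[...,2]<z1); v,u=np.nonzero(k)
    P=plane(C,np.c_[u,v],.01 if nm=='flat' else .05)[:,:2]; r=cv2.minAreaRect(P.astype(np.float32)*1000)
    print(nm,k.sum(),r,np.median(W[k][:,2]),P.min(0),P.max(0))
# fork sides by columns / ends
g=cv2.cvtColor(p,cv2.COLOR_BGR2HSV)[...,1]
for nm,a,rg,w in [('+y','h',(368,416),(138,150)),('-y','h',(368,412),(184,196)),('ftip','v',(148,157),(412,426)),('ftip2','v',(180,188),(408,424)),('forkback','v',(147,153),(358,372)),('tabback','v',(158,184),(320,334))]:
    pts,r=edge(p[...,2] if 0 else g,a,rg,w);e=plane(C,ends(pts),.01);d=e[1]-e[0];print(nm,ends(pts).round(1).tolist(),e[:,:2].round(4).tolist(),np.degrees(np.arctan2(d[1],d[0])).round(2))
cv2.imwrite('pics/crop_c.png',cv2.resize(p[125:210,310:440],None,fx=6,fy=6,interpolation=cv2.INTER_CUBIC))
E
```

```text
[ 326  144   94   47 3168]
flat 2637 ((552.2000732421875, 324.5324401855469), (66.10493469238281, 126.90448760986328), 89.5936279296875) 0.009240421460783743 [0.48888002 0.29105769] [0.61580656 0.35764602]
tab 346 ((496.043701171875, 326.68646240234375), (36.00944137573242, 15.550061225891113), 89.89056396484375) 0.04914868536237313 [0.48823706 0.30866919] [0.50380502 0.34470115]
+y [[368.0, 143.4], [415.0, 143.9]] [[0.545, 0.3585], [0.6094, 0.3573]] -1.06
-y [[368.0, 190.0], [411.0, 190.4]] [[0.5475, 0.2914], [0.609, 0.2905]] -0.91
ftip [[418.5, 156.0], [419.3, 148.0]] [[0.6155, 0.3404], [0.6157, 0.3516]] 88.99
ftip2 [[415.1, 187.0], [415.9, 180.0]] [[0.6144, 0.2955], [0.6148, 0.3059]] 87.93
forkback [[364.3, 152.0], [364.4, 147.0]] [[0.5403, 0.3466], [0.5403, 0.3535]] 90.16
tabback [[326.2, 183.0], [326.3, 158.0]] [[0.4876, 0.3024], [0.4879, 0.3385]] 89.59
```

View pics/crop_c.png

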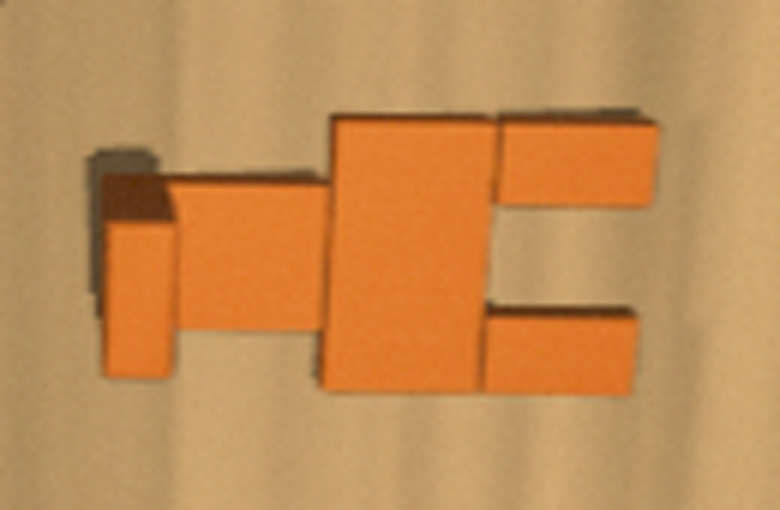

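The small fork (326–420, 144–191) measures 66×127 mm, with a 36×15.6 mm tab top at (.496,.327) and z≈.049, so it is the packer. Going for the grasp.

```bash
python3 -c "
from h import *
show();go([.496,.3267,.016],1.555)"
```

```text
t 3.0 tcp [0.4808 0.3588 0.3402] yaw 1.563 zax [ 0.001 -0.001 -1.   ] F [ 0.6 -1.1 -0.7] w 0.997
shift [-31.7  15.3 324.2] rot [0.04 0.04 0.45]
```

Call:
arm_command:
  targets: "-32 15 100 0 0 0.4 1;-32 15 100 0 0 0.4 1;-32 15 240 0 0 0.4 1;-32 15 240 0 0 0.4 1;-32 15 240 0 0 0.4 1;-32 15 240 0 0 0.4 1;-32 15 300 0 0 0.4 1;-32 15 300 0 0 0.4 1;-32 15 300 0 0 0.4 1"

```text
time: 3.75
tool_pos: [0.4918, 0.3236, 0.0346]
tcp_rot: [-2.238, -2.202, 0.016]
wrist_force: [-1.1, -0.0, -0.2]
width: 0.997
```

```bash
python3 - <<'E'
from h import *
show();go([.496,.3267,.016],1.555)
p,d=bot.read_camera('wrist');cv2.imwrite('pics/w3.png',p)
E
```

```text
t 3.75 tcp [0.4918 0.3236 0.0346] yaw 1.554 zax [-0.009 -0.006 -1.   ] F [-1.1 -0.  -0.2] w 0.997
shift [ 3.3  4.3 18.5] rot [-0.49  0.33 -0.04]
```

View pics/w3.png

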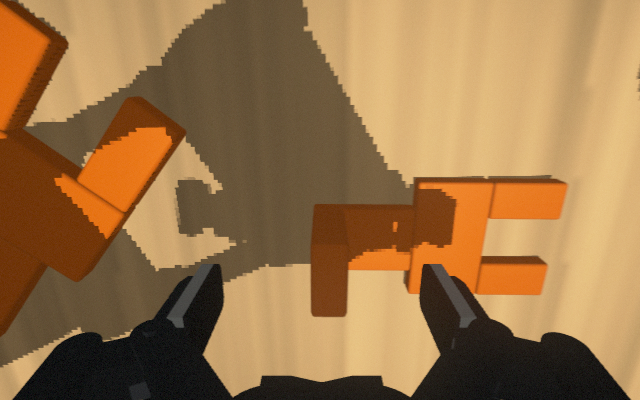

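The tab (312–347, 205–316) stands between the open fingers (u 220 and 425). Descending the last bit and closing.

Call:
arm_command:
  targets: "2 0 18 0 0 0 1;2 0 18 0 0 0 1;2 0 18 0 0 0 0.2;2 0 18 0 0 0 0;2 0 18 0 0 0 0;2 0 18 0 0 0 0;2 0 18 0 0 0 0;2 0 18 0 0 0 0"
  newtons: 60

```text
time: 4.47
tool_pos: [0.4953, 0.331, 0.0228]
tcp_rot: [2.236, 2.206, 0.002]
wrist_force: [1.3, 2.8, 0.5]
width: 0.177
```

```bash
python3 - <<'E'
from h import *
show()
p,d=bot.read_camera('wrist');cv2.imwrite('pics/w4.png',p);show()
E
```

```text
t 4.47 tcp [0.4953 0.331  0.0228] yaw 1.557 zax [ 0.001  0.001 -1.   ] F [1.3 2.8 0.5] w 0.177
t 4.52 tcp [0.4954 0.331  0.0227] yaw 1.558 zax [ 0.001  0.001 -1.   ] F [-1.1 -0.6  2.8] w 0.172
```

View pics/w4.png

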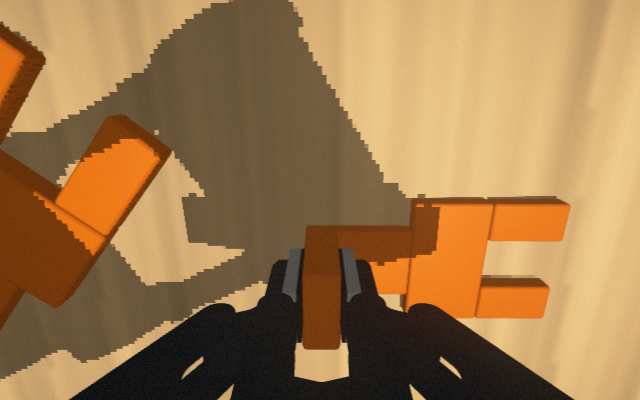

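Grasp is firm (width .172 ≈ 14.6 mm). Lifting it and carrying it to the front of the rack foot.

```bash
python3 -c "
from h import *
show();go([.445,.0137,.13],1.589)"
```

```text
t 4.52 tcp [0.4954 0.331  0.0227] yaw 1.558 zax [ 0.001  0.001 -1.   ] F [-1.1 -0.6  2.8] w 0.172
shift [-317.9  -46.1 -107.6] rot [ 0.06 -0.04 -1.8 ]
```

Call:
arm_command:
  targets: "0 0 -40 0 0 0 0;0 0 -80 0 0 0 0;0 0 -108 0 0 0 0;-35 -5 -108 0 0 0 0;-70 -10 -108 0 0 -0.4 0;-110 -15 -108 0 0 -0.8 0;-150 -20 -108 0 0 -1.2 0;-190 -25 -108 0 0 -1.8 0;-230 -35 -108 0 0 -1.8 0;-265 -40 -108 0 0 -1.8 0"

```text
time: 5.35
tool_pos: [0.4492, 0.0642, 0.1291]
tcp_rot: [-2.2, -2.241, 0.003]
wrist_force: [0.1, 0.8, -1.6]
width: 0.172
```

```bash
python3 -c "
from h import *
show();go([.445,.0137,.13],1.589)"
```

```text
t 5.35 tcp [0.4492 0.0642 0.1291] yaw 1.589 zax [-0.002 -0.001 -1.   ] F [ 0.1  0.8 -1.6] w 0.172
shift [-50.4  -5.2  -0.9] rot [-0.12  0.03  0.02]
```

Call:
arm_command:
  targets: "-25 -3 0 0 0 0 0;-50 -5 0 0 0 0 0;-50 -5 0 0 0 0 0;-50 -5 0 0 0 0 0;-50 -5 0 0 0 0 0"

```text
time: 5.77
tool_pos: [0.447, 0.0164, 0.1295]
tcp_rot: [-2.201, -2.24, 0.0]
wrist_force: [0.1, 0.3, -1.6]
width: 0.174
```

```bash
python3 - <<'E'
from h import *
show();st=bot.read_state();np.savez('pics/st5.npz',**st)
p,d=bot.read_camera('wrist');cv2.imwrite('pics/w5.png',p);np.save('pics/w5.npy',d);show()
E
```

```text
t 5.77 tcp [0.447  0.0164 0.1295] yaw 1.588 zax [-0.001  0.001 -1.   ] F [ 0.1  0.3 -1.6] w 0.174
t 5.82 tcp [0.4471 0.0167 0.1296] yaw 1.589 zax [-0.001  0.    -1.   ] F [ 0.1  0.6 -2.3] w 0.175
```

View pics/w5.png

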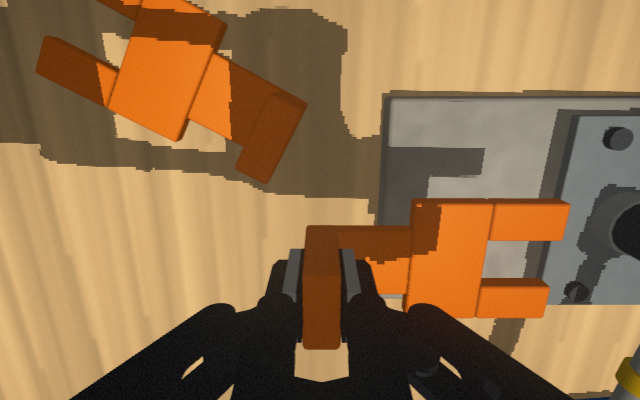

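Packer sits unchanged in the grip (fork 410–570, 199–318). Plinth's +y edge is at v≈97, and the plate corner at (575,113).

```bash
python3 - <<'E'
from h import *
st=dict(np.load('pics/st5.npz'));C=cam('wrist',st)
p=cv2.imread('pics/w5.png');g=cv2.imread('pics/w5.png',0);s=cv2.cvtColor(p,cv2.COLOR_BGR2HSV)[...,1];W=cloud(C,np.load('pics/w5.npy'))
print('plinth z',np.median(W[110:140,400:500,2]),'plate',np.median(W[150:180,575:600,2]),'fork top',np.median(W[220:300,450:480,2]))
def rep(g,n,axis,rng,win,z):
    pts,r=edge(g,axis,rng,win); e=plane(C,ends(pts),z); d=e[1]-e[0]
    print(n,len(pts),ends(pts).round(1).tolist(),e[:,:2].round(4).tolist(),'ang',np.degrees(np.arctan2(d[1],d[0])).round(2)); return e
zf=st['tool_pos'][2]-.0127
rep(s,'fork +y','h',(418,560),(192,208),zf)
rep(s,'fork -y','h',(415,475),(309,325),zf)
rep(s,'fork -y tip','h',(485,540),(309,325),zf)
rep(s,'tip+','v',(208,236),(560,575),zf)
rep(s,'tip-','v',(288,314),(540,555),zf)
rep(g,'plinth +y','h',(395,545),(94,102),.03)
rep(g,'plinth front','v',(105,195),(376,394),.03)
rep(g,'plate front','v',(125,190),(562,580),.051)
rep(g,'plate +y','h',(580,635),(110,122),.051)
rep(g,'plinth -y','h',(560,572),(298,312),.03)
cv2.imwrite('pics/crop_d.png',cv2.resize(p[85:325,370:640],None,fx=2.4,fy=2.4,interpolation=cv2.INTER_CUBIC))
E
```

```text
plinth z 0.029338359534956532 plate 0.05023495219763015 fork top 0.11602801909205482
fork +y 142 [[418.0, 197.7], [559.0, 198.0]] [[0.4934, 0.0471], [0.56, 0.0481]] ang 0.88
fork -y 29 [[417.0, 311.1], [470.9, 318.6]] [[0.4996, -0.0165], [0.5289, -0.0207]] ang -8.18
fork -y tip 55 [[485.0, 317.8], [539.0, 317.7]] [[0.5364, -0.0201], [0.5653, -0.0195]] ang 1.23
tip+ 28 [[563.1, 235.0], [569.8, 208.0]] [[0.5665, 0.029], [0.5663, 0.0432]] ang 90.74
tip- 26 [[543.4, 313.0], [549.9, 288.2]] [[0.567, -0.0165], [0.5669, -0.0012]] ang 90.05
plinth +y 150 [[395.0, 98.7], [544.0, 98.3]] [[0.4964, 0.088], [0.5965, 0.0899]] ang 1.11
plinth front 70 [[378.9, 194.0], [381.0, 105.0]] [[0.4903, 0.0203], [0.4873, 0.0837]] ang 92.77
plate front 65 [[562.4, 189.2], [577.7, 125.1]] [[0.6088, 0.0327], [0.6083, 0.0749]] ang 90.67
plate +y 55 [[580.0, 116.0], [634.0, 115.8]] [[0.6083, 0.0805], [0.6419, 0.0812]] ang 1.16
plinth -y 12 [[560.0, 304.3], [571.0, 304.2]] [[0.646, -0.0726], [0.655, -0.0723]] ang 1.78
```

View pics/crop_d.png

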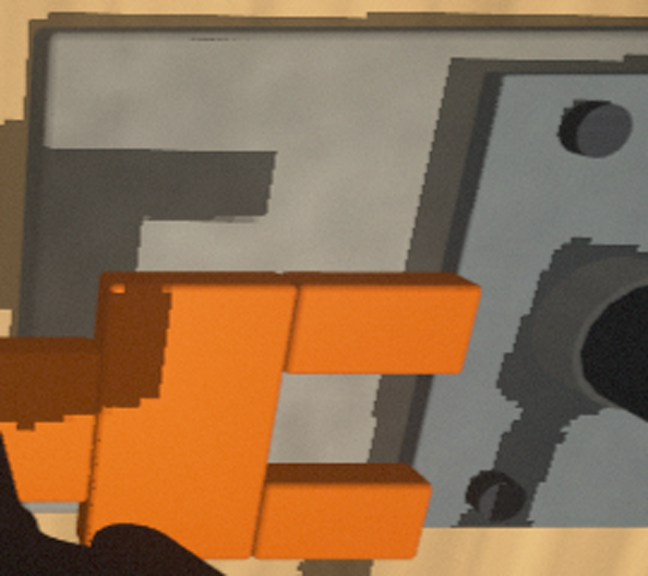

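Call:
arm_command:
  targets: "-3 0 35 0 0 0 0;-3 0 60 0 0 0 0;-3 0 72 0 0 0 0;-3 0 74 0 0 0 0;-3 0 74 0 0 0 0;-3 0 74 0 0 0 0"

```text
time: 6.32
tool_pos: [0.4482, 0.0138, 0.0565]
tcp_rot: [2.199, 2.242, 0.001]
wrist_force: [0.7, 0.4, -1.4]
width: 0.179
```

Call:
arm_command:
  targets: "0 0 1 0 0 0 0;0 0 2 0 0 0 0;0 0 3 0 0 0 0;0 0 3 0 0 0 0"

```text
time: 6.65
tool_pos: [0.4477, 0.0131, 0.0532]
tcp_rot: [2.201, 2.241, 0.001]
wrist_force: [-0.0, -0.6, -1.8]
width: 0.174
```

```bash
python3 -c "
from h import *
show();go([.54,.0137,.053],1.589)"
```

```text
t 6.65 tcp [0.4477 0.0131 0.0532] yaw 1.589 zax [ 0.001 -0.    -1.   ] F [-0.  -0.6 -1.8] w 0.174
shift [-1.  92.3  0.3] rot [ 0.05  0.   -0.  ]
```

Call:
arm_command:
  targets: "0 0 0.5 0 0 0 0;0 0 1 0 0 0 0;0 0 1 0 0 0 0"

```text
time: 6.9
tool_pos: [0.4476, 0.013, 0.0526]
tcp_rot: [2.201, 2.241, 0.0]
wrist_force: [-3.6, -0.2, 5.6]
width: 0.181
```

```bash
python3 - <<'E'
from h import *
show();st=bot.read_state();np.savez('pics/st6.npz',**st)
p,d=bot.read_camera('wrist');cv2.imwrite('pics/w6.png',p);np.save('pics/w6.npy',d);show()
E
```

```text
t 6.9 tcp [0.4476 0.013  0.0526] yaw 1.589 zax [ 0.  0. -1.] F [-3.6 -0.2  5.6] w 0.181
t 6.95 tcp [0.4476 0.013  0.0526] yaw 1.589 zax [ 0.  0. -1.] F [-3.5  0.8  5.1] w 0.175
```

View pics/w6.png

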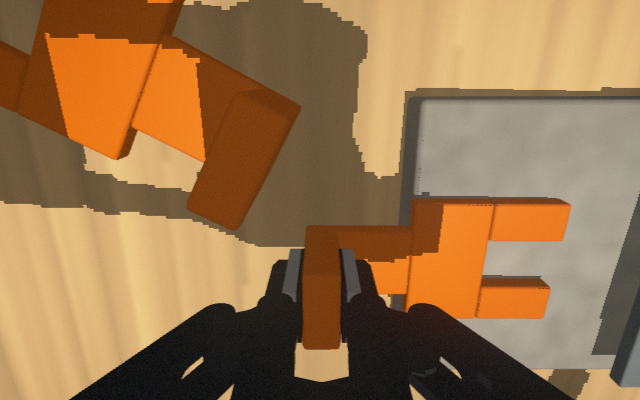

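The fork lies on the plinth: contact force is 5 N, fork 410–570, 199–318. Plinth edges are at v≈98 and v≈368. Checking centring.

```bash
python3 - <<'E'
from h import *
st=dict(np.load('pics/st6.npz'));C=cam('wrist',st)
p=cv2.imread('pics/w6.png');g=cv2.imread('pics/w6.png',0);s=cv2.cvtColor(p,cv2.COLOR_BGR2HSV)[...,1]
def rep(g,n,axis,rng,win,z):
    pts,r=edge(g,axis,rng,win); e=plane(C,ends(pts),z); d=e[1]-e[0]
    print(n,len(pts),ends(pts).round(1).tolist(),e[:,:2].round(4).tolist(),'ang',np.degrees(np.arctan2(d[1],d[0])).round(2)); return e
rep(g,'fork +y top','h',(495,560),(200,209),.04)
rep(s,'fork +y bot','h',(418,560),(192,202),.03)
rep(s,'fork -y','h',(485,540),(309,325),.04)
rep(s,'tip+','v',(208,236),(560,575),.04)
rep(g,'plinth +y','h',(430,630),(94,104),.03)
rep(g,'plinth -y','h',(530,600),(362,376),.03)
rep(g,'plinth front','v',(120,185),(414,424),.03)
rep(g,'plate front','v',(325,365),(606,628),.051)
E
```

```text
fork +y top 63 [[495.0, 204.0], [559.0, 204.1]] [[0.5309, 0.0413], [0.5613, 0.0418]] ang 0.92
fork +y bot 142 [[418.0, 197.5], [559.0, 198.1]] [[0.4969, 0.0405], [0.5679, 0.0415]] ang 0.76
fork -y 55 [[485.0, 317.9], [539.0, 318.2]] [[0.537, -0.0235], [0.566, -0.0231]] ang 0.71
tip+ 28 [[563.6, 235.0], [570.3, 208.0]] [[0.5673, 0.0258], [0.5671, 0.0399]] ang 90.85
plinth +y 200 [[430.0, 99.7], [629.0, 99.2]] [[0.4974, 0.088], [0.5886, 0.0898]] ang 1.12
plinth -y 48 [[530.0, 369.0], [599.0, 368.1]] [[0.5762, -0.0675], [0.6177, -0.0661]] ang 1.99
plinth front 64 [[413.8, 183.0], [419.6, 120.0]] [[0.494, 0.0481], [0.4936, 0.0788]] ang 90.84
plate front 40 [[612.6, 364.0], [625.5, 324.8]] [[0.6023, -0.0426], [0.6017, -0.0178]] ang 91.42
```

Call:
arm_command:
  targets: "0 10 -0.5 0 0 0 0;0.5 20 -0.5 0 0 0 0;1 30 -0.5 0 0 0 0;1 40 -0.5 0 0 0 0;1 50 -0.5 0 0 0 0;1 60 -0.5 0 0 0 0;1 70 -0.5 0 0 0 0;1 80 -0.5 0 0 0 0;1 85 -0.5 0 0 0 0;1 85 -0.5 0 0 0 0"

```text
time: 7.78
tool_pos: [0.5344, 0.0156, 0.0527]
tcp_rot: [2.2, 2.24, 0.002]
wrist_force: [1.2, -0.2, 1.3]
width: 0.176
```

```bash
python3 - <<'E'
from h import *
show();st=bot.read_state();np.savez('pics/st7.npz',**st)
p,d=bot.read_camera('wrist');cv2.imwrite('pics/w7.png',p);np.save('pics/w7.npy',d);show()
E
```

```text
t 7.78 tcp [0.5344 0.0156 0.0527] yaw 1.589 zax [ 0.002  0.    -1.   ] F [ 1.2 -0.2  1.3] w 0.176
t 7.83 tcp [0.5344 0.0156 0.0527] yaw 1.589 zax [ 0.003  0.    -1.   ] F [2. 0. 2.] w 0.174
```

View pics/w7.png

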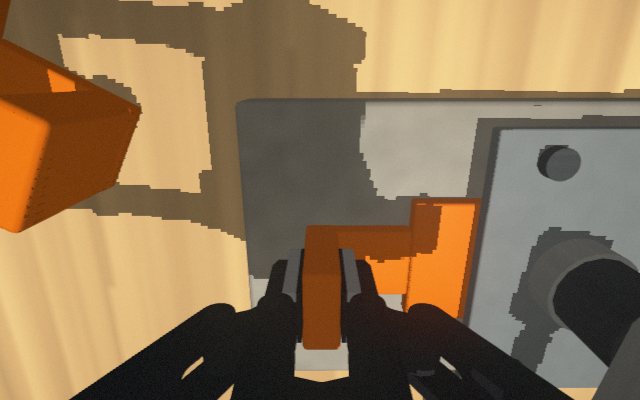

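Fork is in the gap with forces ≤2 N. About 25 mm remain, so creeping to the stud.

Call:
arm_command:
  targets: "0 4 0 0 0 0 0;0 8 0 0 0 0 0;0 12 0 0 0 0 0;0 16 0 0 0 0 0;0 18 0 0 0 0 0;0 18 0 0 0 0 0"

```text
time: 8.33
tool_pos: [0.5495, 0.0159, 0.0527]
tcp_rot: [-2.2, -2.24, 0.002]
wrist_force: [-3.7, -0.1, 7.3]
width: 0.173
```

Call:
arm_command:
  targets: "0 2 0 0 0 0 0;0 4 0 0 0 0 0;0 4 0 0 0 0 0"

```text
time: 8.58
tool_pos: [0.5533, 0.016, 0.0527]
tcp_rot: [-2.2, -2.24, 0.002]
wrist_force: [-4.1, -1.1, 7.7]
width: 0.177
```

Call:
arm_command:
  targets: "0 1 0 0 0 0 0;0 2 0 0 0 0 0;0 2 0 0 0 0 0"

```text
time: 8.83
tool_pos: [0.5548, 0.0161, 0.0527]
tcp_rot: [-2.2, -2.24, 0.003]
wrist_force: [-6.1, -0.5, 8.7]
width: 0.179
```

Call:
arm_command:
  targets: "0 0 -0.5 0 0 0 0;0 1 -0.5 0 0 0 0;0 2 -0.5 0 0 0 0;0 2 -0.5 0 0 0 0"

```text
time: 9.17
tool_pos: [0.5577, 0.0161, 0.0527]
tcp_rot: [-2.201, -2.241, 0.001]
wrist_force: [-4.0, -0.2, 4.6]
width: 0.176
```

Call:
arm_command:
  targets: "0 1 0 0 0 0 0;0 2 0 0 0 0 0;0 2 0 0 0 0 0"

```text
time: 9.42
tool_pos: [0.5599, 0.0161, 0.0527]
tcp_rot: [-2.201, -2.241, 0.001]
wrist_force: [-2.9, 0.6, 5.7]
width: 0.174
```

Call:
arm_command:
  targets: "0 1 0 0 0 0 0;0 2 0 0 0 0 0;0 2 0 0 0 0 0"

```text
time: 9.67
tool_pos: [0.562, 0.0162, 0.0527]
tcp_rot: [-2.201, -2.241, 0.001]
wrist_force: [-3.6, -0.2, 3.3]
width: 0.175
```

Origin is now ≈.6567. Continuing in 1 mm steps.

Call:
arm_command:
  targets: "0 1 0 0 0 0 0;0 1 0 0 0 0 0"

```text
time: 9.83
tool_pos: [0.5629, 0.0162, 0.0527]
tcp_rot: [-2.201, -2.241, 0.001]
wrist_force: [-4.6, 0.4, 5.7]
width: 0.175
```

Call:
arm_command:
  targets: "0 1 0 0 0 0 0;0 1 0 0 0 0 0"

```text
time: 10.0
tool_pos: [0.5628, 0.0162, 0.0527]
tcp_rot: [-2.2, -2.24, 0.004]
wrist_force: [-7.3, 0.5, 8.4]
width: 0.174
```

```bash
python3 - <<'E'
from h import *
show();st=bot.read_state();np.savez('pics/st8.npz',**st)
p,d=bot.read_camera('wrist');cv2.imwrite('pics/w8.png',p);np.save('pics/w8.npy',d);show()
C=cam('wrist',st);g=cv2.imread('pics/w8.png',0);s=cv2.cvtColor(p,cv2.COLOR_BGR2HSV)[...,1]
E
```

```text
t 10.0 tcp [0.5628 0.0162 0.0527] yaw 1.589 zax [-0.003 -0.    -1.   ] F [-7.3  0.5  8.4] w 0.174
t 10.05 tcp [0.5629 0.0162 0.0527] yaw 1.589 zax [-0.003 -0.    -1.   ] F [-7.5 -0.   8.8] w 0.175
```

View pics/w8.png

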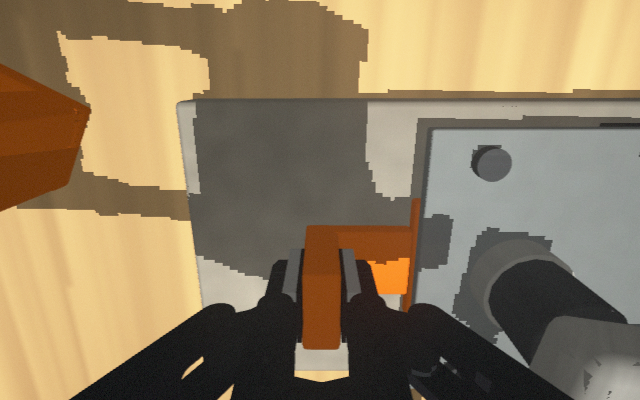

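Motion stalled at TCP x .5628 with force rising to -7.5 N. This puts the packer origin at ≈.6575, 4 mm past the stud estimate (.6535), as expected at contact. Relaxing and releasing.

Call:
arm_command:
  targets: "0 -1 -0.5 0 0 0 0;0 -1 -0.5 0 0 0 0;0 -1 -0.5 0 0 0 0.3;0 -1 -0.5 0 0 0 0.42;0 -1 -0.5 0 0 0 0.42;0 -1 -0.5 0 0 0 0.42"

```text
time: 10.55
tool_pos: [0.5639, 0.0162, 0.0534]
tcp_rot: [2.201, 2.241, 0.001]
wrist_force: [0.5, 0.3, 0.9]
width: 0.417
```

Call:
arm_command:
  targets: "0 -1 -20 0 0 0 0.42;0 -1 -60 0 0 0 0.42;0 -1 -100 0 0 0 0.42;0 -1 -140 0 0 0 0.42;0 -10 -180 0 0 0 0.42;0 -40 -200 0 0 0 0.42;0 -40 -200 0 0 0 0.42;0 -40 -200 0 0 0 0.42"

```text
time: 11.22
tool_pos: [0.5241, 0.0154, 0.2557]
tcp_rot: [2.198, 2.239, 0.006]
wrist_force: [0.5, 0.3, 0.3]
width: 0.419
```

```bash
python3 - <<'E'
from h import *
show();st=bot.read_state();np.savez('pics/st9.npz',**st)
p,d=bot.read_camera('wrist');cv2.imwrite('pics/w9.png',p);np.save('pics/w9.npy',d);show()
p,d=bot.read_camera('top');cv2.imwrite('pics/t9.png',p)
E
```

```text
t 11.22 tcp [0.5241 0.0154 0.2557] yaw 1.589 zax [ 0.005 -0.    -1.   ] F [0.5 0.3 0.3] w 0.419
t 11.27 tcp [0.5235 0.0154 0.2536] yaw 1.589 zax [ 0.002 -0.    -1.   ] F [ 0.1 -0.6  0.5] w 0.416
```

View pics/w9.png

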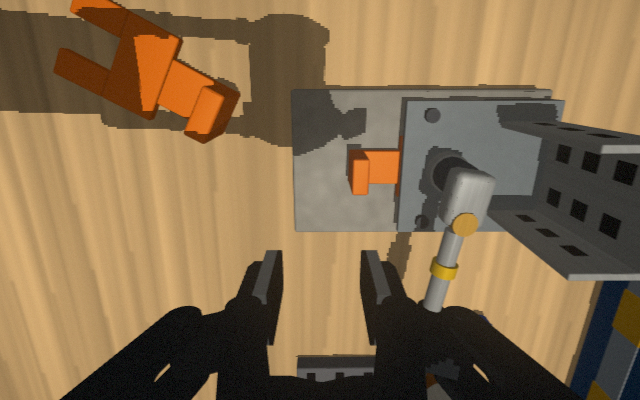

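Tab is at (349–369, 148–194), with only the tail visible in front of the plate edge (u≈400). Measuring the packer against the foot.

```bash
python3 - <<'E'
from h import *
C=cam('wrist',dict(np.load('pics/st9.npz')));p=cv2.imread('pics/w9.png');g=cv2.imread('pics/w9.png',0);W=cloud(C,np.load('pics/w9.npy'))
m=cv2.inRange(cv2.cvtColor(p,cv2.COLOR_BGR2HSV),(3,150,60),(16,255,255))>0
m[:,:330]=0;m[:,410:]=0;m[:140]=0;m[200:]=0
for z0,z1,z in [(.034,.046,.04),(.07,.09,.08)]:
    k=m&(W[...,2]>z0)&(W[...,2]<z1);v,u=np.nonzero(k);P=plane(C,np.c_[u,v],z)[:,:2]
    print(z,k.sum(),np.median(W[k][:,2]),cv2.minAreaRect(P.astype(np.float32)*1000),P.min(0),P.max(0))
def rep(n,axis,rng,win,z):
    pts,r=edge(g,axis,rng,win); e=plane(C,ends(pts),z); d=e[1]-e[0]
    print(n,len(pts),ends(pts).round(1).tolist(),e[:,:2].round(4).tolist(),'ang',np.degrees(np.arctan2(d[1],d[0])).round(2)); return e
rep('plate +y','h',(408,490),(95,106),.051)
rep('plate front','v',(105,215),(394,410),.051)
rep('plinth +y','h',(300,390),(88,98),.03)
rep('plinth -y','h',(302,390),(225,237),.03)
rep('plinth front','v',(150,225),(286,302),.03)
cv2.imwrite('pics/crop_e.png',cv2.resize(p[80:320,280:510],None,fx=2.5,fy=2.5,interpolation=cv2.INTER_CUBIC))
E
```

```text
0.04 1173 0.03927235739772689 ((582.8057861328125, 9.357067108154297), (54.40787887573242, 61.21889877319336), 1.2044765949249268) [ 0.55538118 -0.02069513] [0.61062309 0.04050717]
0.08 633 0.07909970006173811 ((563.45361328125, 12.254883766174316), (16.22334861755371, 36.744510650634766), 2.6486074924468994) [ 0.5548516  -0.00605153] [0.57171226 0.03053477]
plate +y 76 [[408.0, 96.8], [489.0, 95.8]] [[0.6087, 0.0841], [0.6869, 0.0864]] ang 1.64
plate front 67 [[396.9, 182.0], [400.0, 105.0]] [[0.6055, -0.0016], [0.6017, 0.0763]] ang 92.8
plinth +y 60 [[300.0, 87.5], [389.0, 90.9]] [[0.5033, 0.0903], [0.5939, 0.0887]] ang -1.02
plinth -y 88 [[302.0, 232.0], [389.0, 231.6]] [[0.5054, -0.0699], [0.6066, -0.0679]] ang 1.15
plinth front 75 [[291.4, 150.0], [293.1, 224.0]] [[0.494, 0.0262], [0.4951, -0.06]] ang -89.25
```

View pics/crop_e.png

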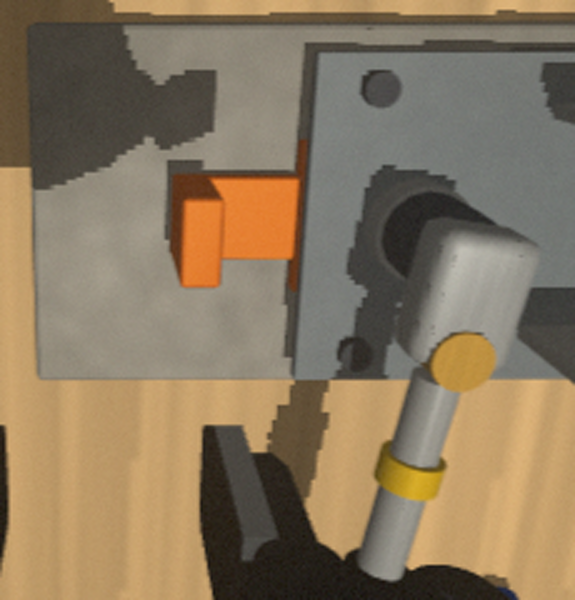

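Tab centre (.5635,.0123), z .079, so the packer is about 4 mm past the stud, ≤2 mm off centre, and flat. Step 1 looks met. Next is the wrench: straddle the grip with half-open jaws and swing it. Hovering over the grip first.

```bash
python3 -c "
from h import *
show();go([.628,-.176,.26],1.434)"
```

```text
t 11.32 tcp [0.5231 0.0154 0.2522] yaw 1.589 zax [-0.001  0.    -1.   ] F [ 0.5 -0.1 -0.3] w 0.418
shift [-193.3  101.4   -7.9] rot [-0.04  0.    8.87]
```

Call:
arm_command:
  targets: "-40 20 -8 0 0 3 0.65;-80 40 -8 0 0 6 0.65;-120 60 -8 0 0 8.9 0.65;-160 80 -8 0 0 8.9 0.65;-193 101 -8 0 0 8.9 0.65;-193 101 -8 0 0 8.9 0.65;-193 101 -8 0 0 8.9 0.65;-193 101 -8 0 0 8.9 0.65;-193 101 -8 0 0 8.9 0.65"

```text
time: 12.07
tool_pos: [0.627, -0.1744, 0.2593]
tcp_rot: [-2.365, -2.062, 0.002]
wrist_force: [-0.3, 0.6, -0.1]
width: 0.653
```

```bash
python3 - <<'E'
from h import *
show();st=bot.read_state();np.savez('pics/st10.npz',**st)
p,d=bot.read_camera('wrist');cv2.imwrite('pics/w10.png',p);np.save('pics/w10.npy',d);show()
E
```

```text
t 12.07 tcp [ 0.627  -0.1744  0.2593] yaw 1.434 zax [-0.003  0.002 -1.   ] F [-0.3  0.6 -0.1] w 0.653
t 12.12 tcp [ 0.6271 -0.1742  0.2601] yaw 1.435 zax [-0.002  0.001 -1.   ] F [ 0.1  1.2 -0.1] w 0.65
```

View pics/w10.png

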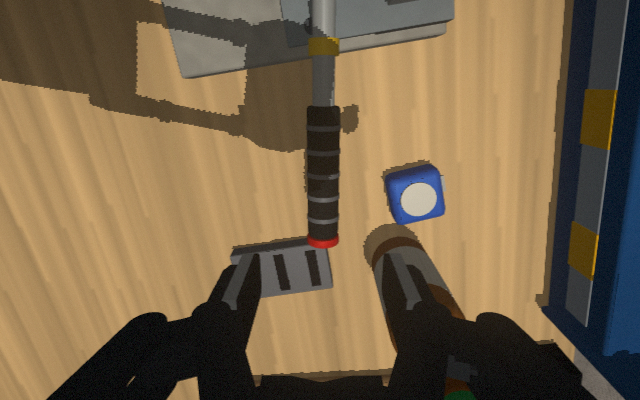

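Grip bar is at u 307–339, v 105–238, aligned with the tool. The oil bottle stands below right, near the right finger, so I'm checking clearance.

```bash
python3 - <<'E'
from h import *
st=dict(np.load('pics/st10.npz'));C=cam('wrist',st);g=cv2.imread('pics/w10.png',0);W=cloud(C,np.load('pics/w10.npy'))
print('grip top pts',W[[120,145,170,200,225],[323]*5].round(4).tolist())
for c in (307,339): print(c,plane(C,[[c,110],[c,236]],.11).round(4).tolist())
for nm,w in (('L',(300,314)),('R',(333,346))):
    pts,_=edge(g,'v',(110,235),w);e=plane(C,ends(pts),.11);print(nm,ends(pts).round(1).tolist(),e[:,:2].round(4).tolist())
print('red end',plane(C,[323,246],.11),'grip start',plane(C,[323,106],.115))
P=W[215:380,365:480].reshape(-1,3);D=np.load('pics/w10.npy')[215:380,365:480].ravel()
b=P[(P[:,2]>.05)&(P[:,2]<.21)];print('bottle?',len(b),b.min(0),b.max(0),np.median(b,0))
for z in (.03,.08,.12,.16):
    q=P[abs(P[:,2]-z)<.012]; print(z,len(q),q.min(0).round(3) if len(q) else'',q.max(0).round(3) if len(q) else '')
for v,u in [(245,372),(232,385),(260,400)]: print(W[v,u])
E
```

```text
grip top pts [[0.636, -0.1222, 0.1234], [0.6333, -0.1421, 0.1219], [0.6305, -0.1625, 0.1233], [0.627, -0.1887, 0.1228], [0.6237, -0.2123, 0.1212]]
307 [[0.6239, -0.1139, 0.11], [0.6069, -0.2261, 0.11]]
339 [[0.6499, -0.1174, 0.11], [0.6363, -0.2301, 0.11]]
L [[306.1, 110.0], [307.5, 234.0]] [[0.6232, -0.1138], [0.6076, -0.2241]]
R [[337.5, 234.0], [339.8, 110.0]] [[0.6351, -0.2279], [0.6506, -0.1175]]
red end [[ 0.62022137 -0.23823729  0.11      ]] grip start [[ 0.63739201 -0.11216482  0.115     ]]
bottle? 1513 [ 0.67103354 -0.33947292  0.05006763] [ 0.74193523 -0.28921391  0.2032806 ] [ 0.72040487 -0.29765043  0.10327862]
0.03 785 [ 0.671 -0.328  0.018] [ 0.755 -0.249  0.042]
0.08 316 [ 0.671 -0.328  0.068] [ 0.741 -0.289  0.092]
0.12 357 [ 0.671 -0.333  0.108] [ 0.742 -0.291  0.132]
0.16 2 [ 0.725 -0.302  0.148] [ 0.728 -0.3    0.149]
[ 6.75359670e-01 -3.00284318e-01 -1.20765410e-04]
[ 6.93340196e-01 -2.84318886e-01 -1.73733857e-04]
[ 0.66222164 -0.1674319   0.27321044]
```

Call:
arm_command:
  targets: "0 1 40 0 0 0 0.65;0 1 80 0 0 0 0.65;0 1 110 0 0 0 0.65;0 1 130 0 0 0 0.65;0 1 150 0 0 0 0.65;0 1 165 0 0 0 0.65;0 1 180 0 0 0 0.65;0 1 184 0 0 0 0.65;0 1 184 0 0 0 0.65;0 1 184 0 0 0 0.65"

```text
time: 12.95
tool_pos: [0.6289, -0.175, 0.0781]
tcp_rot: [2.367, 2.065, 0.001]
wrist_force: [0.7, 0.7, -0.1]
width: 0.649
```

```bash
python3 - <<'E'
from h import *
show();st=bot.read_state();np.savez('pics/st11.npz',**st)
p,d=bot.read_camera('wrist');cv2.imwrite('pics/w11.png',p);np.save('pics/w11.npy',d);show()
E
```

```text
t 12.95 tcp [ 0.6289 -0.175   0.0781] yaw 1.435 zax [ 0.001 -0.    -1.   ] F [ 0.7  0.7 -0.1] w 0.649
t 13.0 tcp [ 0.6295 -0.1754  0.0787] yaw 1.434 zax [ 0.002 -0.001 -1.   ] F [-0.8  0.6  0.9] w 0.649
```

View pics/w11.png

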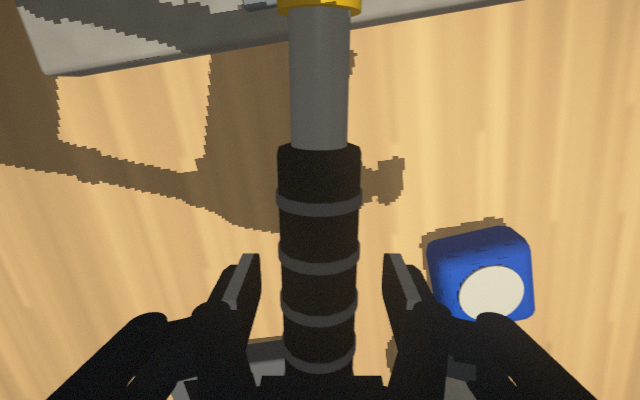

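Bar (280–358) sits between the fingers with clearance on both sides. Working out an arc about the stud.

```bash
cat >> h.py <<'E'
S=np.array([.6535,.012,0])
def arc(degs):
    st=bot.read_state();A=R.from_rotvec(st['tcp_rot']);s=A.inv().apply(S-st['tool_pos']);s[2]=0
    for b in degs:
        Q=R.from_euler('z',b,degrees=True); print(b,np.round(s-Q.apply(s),1)[:2])
E
python3 -c "
from h import *
arc([2,4,6,8,10,12,14,16,18,20,22,24,26,28])"
```

```text
2 [ 0. -0.]
4 [ 0. -0.]
6 [ 0. -0.]
8 [ 0. -0.]
10 [ 0. -0.]
12 [ 0. -0.]
14 [ 0. -0.]
16 [ 0.  -0.1]
18 [ 0.  -0.1]
20 [ 0.  -0.1]
22 [ 0.  -0.1]
24 [ 0.  -0.1]
26 [ 0.  -0.1]
28 [ 0.  -0.1]
```

```bash
sed -i 's/np.round(s-Q.apply(s),1)/np.round(1000*(s-Q.apply(s)),1)/' h.py
python3 -c "
from h import *
arc([3,6,9,12,15,18,20])"
```

```text
3 [ 0.2 -9.9]
6 [  0.8 -19.8]
9 [  2.  -29.6]
12 [  3.7 -39.3]
15 [  5.9 -49. ]
18 [  8.7 -58.5]
20 [ 10.7 -64.7]
```

Call:
arm_command:
  targets: "0 -10 0 0 0 3 0.65;1 -20 0 0 0 6 0.65;2 -30 0 0 0 9 0.65;4 -39 0 0 0 12 0.65;6 -49 0 0 0 15 0.65;9 -58 0 0 0 18 0.65;11 -65 0 0 0 20 0.65;11 -65 0 0 0 20 0.65"

```text
time: 13.67
tool_pos: [0.5683, -0.1568, 0.0797]
tcp_rot: [2.687, 1.617, 0.007]
wrist_force: [4.6, -2.9, -2.9]
width: 0.649
```

```bash
python3 -c "
from h import *
show();arc([2,4,6,8,10,12,14])"
```

```text
t 13.67 tcp [ 0.5683 -0.1568  0.0797] yaw 1.084 zax [ 0.007 -0.003 -1.   ] F [ 4.6 -2.9 -2.9] w 0.649
2 [-0.  -6.6]
4 [  0.2 -13.2]
6 [  0.6 -19.8]
8 [  1.2 -26.3]
10 [  2.1 -32.9]
12 [  3.2 -39.4]
14 [  4.6 -45.9]
```

Call:
arm_command:
  targets: "0 -7 1 0 0 2 0.65;0 -13 1 0 0 4 0.65;1 -20 1 0 0 6 0.65;1 -26 1 0 0 8 0.65;1 -26 1 0 0 8 0.65"

```text
time: 14.08
tool_pos: [0.5476, -0.1443, 0.0797]
tcp_rot: [2.791, 1.425, 0.012]
wrist_force: [7.4, -4.0, -3.2]
width: 0.653
```

```bash
python3 - <<'E'
from h import *
show();st=bot.read_state();np.savez('pics/st12.npz',**st)
p,d=bot.read_camera('wrist');cv2.imwrite('pics/w12.png',p);np.save('pics/w12.npy',d)
p,d=bot.read_camera('scene');cv2.imwrite('pics/s12.png',cv2.resize(p[160:290,220:380],None,fx=4.5,fy=4.5,interpolation=cv2.INTER_CUBIC))
show();arc([2,4,6,8,10,12,14])
E
```

```text
t 14.08 tcp [ 0.5476 -0.1443  0.0797] yaw 0.944 zax [ 0.011 -0.004 -1.   ] F [ 7.4 -4.  -3.2] w 0.653
t 14.18 tcp [ 0.5482 -0.1446  0.0797] yaw 0.945 zax [ 0.011 -0.004 -1.   ] F [ 8.2 -3.  -4. ] w 0.648
2 [-0.1 -6.6]
4 [ -0.  -13.2]
6 [  0.3 -19.7]
8 [  0.8 -26.3]
10 [  1.6 -32.8]
12 [  2.6 -39.3]
14 [  3.8 -45.8]
```

View pics/w12.png

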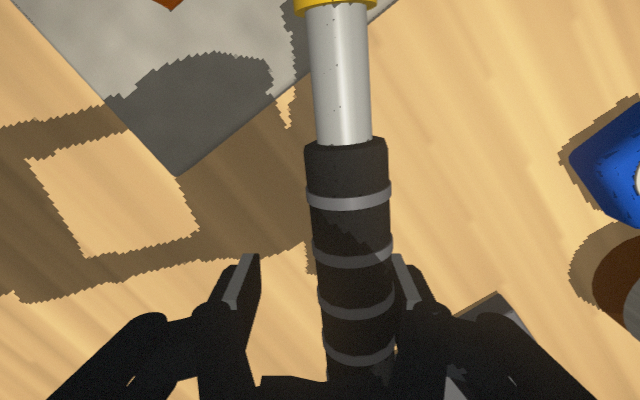

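View pics/s12.png

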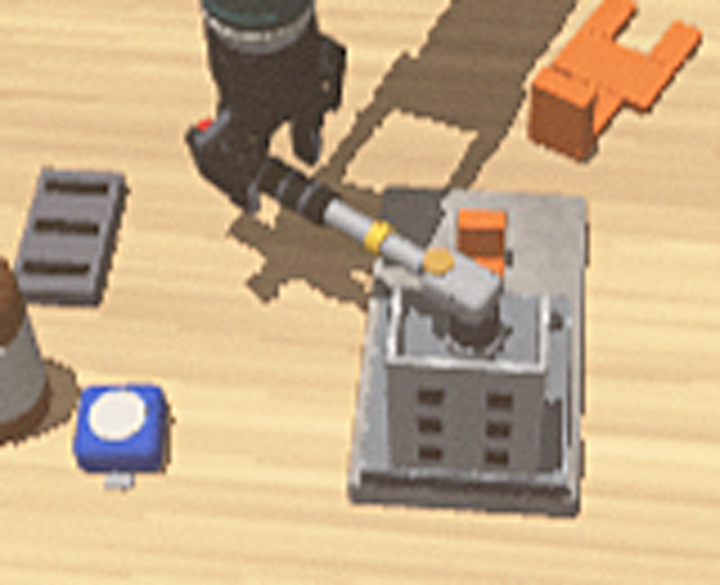

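Handle swings with the right finger in contact and is still straight. Force is 8.5 N, near the break. Measuring the handle line.

```bash
cat >> h.py <<'E'
def bar(img,stf,lw,rw,rows,S=S):
    C=cam('wrist',dict(np.load(stf)));g=cv2.imread(img,0)
    L=ends(edge(g,'v',rows,lw)[0]);Rr=ends(edge(g,'v',rows,rw)[0])
    f=lambda e:np.array([e[e[:,1].argmin()],e[e[:,1].argmax()]])
    e=plane(C,(f(L)+f(Rr))/2,.11); w=np.linalg.norm(plane(C,f(L),.11)-plane(C,f(Rr),.11),axis=1)
    d=e[1]-e[0];d/=np.linalg.norm(d); v=S-e[0]
    a=np.arctan2(-d[0],-d[1])
    print('L',L.round(1).tolist(),'R',Rr.round(1).tolist(),'width mm',(1000*w).round(1))
    print('handle angle world',a.round(3),'rack',(a+.019).round(3),'stud off line mm',(1000*(d[0]*v[1]-d[1]*v[0])).round(1),e[:,:2].round(4).tolist())
E
python3 -c "
from h import *
bar('pics/w11.png','pics/st11.npz',(268,290),(350,368),(150,240))
bar('pics/w12.png','pics/st12.npz',(295,320),(380,400),(150,240))
bar('pics/w12.png','pics/st12.npz',(298,322),(362,378),(20,130))"
```

```text
L [[276.2, 151.0], [279.6, 239.0]] R [[357.3, 239.0], [361.0, 151.0]] width mm [27.3 27.3]
handle angle world 0.141 rack 0.16 stud off line mm -1.5 [[0.6372, -0.1138], [0.6328, -0.1447]]
L [[302.7, 150.1], [312.5, 238.9]] R [[387.6, 150.0], [390.2, 233.0]] width mm [27.8 27.6]
handle angle world 0.534 rack 0.553 stud off line mm -2.3 [[0.5904, -0.0993], [0.5746, -0.126]]
L [[306.6, 20.1], [318.3, 129.0]] R [[367.2, 26.0], [371.8, 129.0]] width mm [17.8 17.2]
handle angle world 0.528 rack 0.547 stud off line mm -2.0 [[0.6098, -0.067], [0.5942, -0.0937]]
```

Call:
arm_command:
  targets: "0 -7 0 0 0 2 0.65;0 -13 0 0 0 4 0.65;0 -20 0 0 0 6 0.65;1 -26 0 0 0 8 0.65;2 -33 0 0 0 10 0.65;2 -33 0 0 0 10 0.65"

```text
time: 14.68
tool_pos: [0.5222, -0.1235, 0.0797]
tcp_rot: [2.904, 1.177, 0.013]
wrist_force: [7.8, -5.4, -1.9]
width: 0.653
```

```bash
python3 - <<'E'
from h import *
show();st=bot.read_state();np.savez('pics/st13.npz',**st)
p,d=bot.read_camera('wrist');cv2.imwrite('pics/w13.png',p);np.save('pics/w13.npy',d)
show();arc([2,4,6,8,10,12,14])
E
```

```text
t 14.68 tcp [ 0.5222 -0.1235  0.0797] yaw 0.77 zax [ 0.011 -0.004 -1.   ] F [ 7.8 -5.4 -1.9] w 0.653
t 14.73 tcp [ 0.5226 -0.1238  0.0798] yaw 0.771 zax [ 0.011 -0.004 -1.   ] F [ 7.6 -4.9 -4.1] w 0.646
2 [-0.1 -6.6]
4 [ -0.  -13.1]
6 [  0.3 -19.7]
8 [  0.9 -26.3]
10 [  1.6 -32.8]
12 [  2.7 -39.3]
14 [  3.9 -45.7]
```

View pics/w13.png

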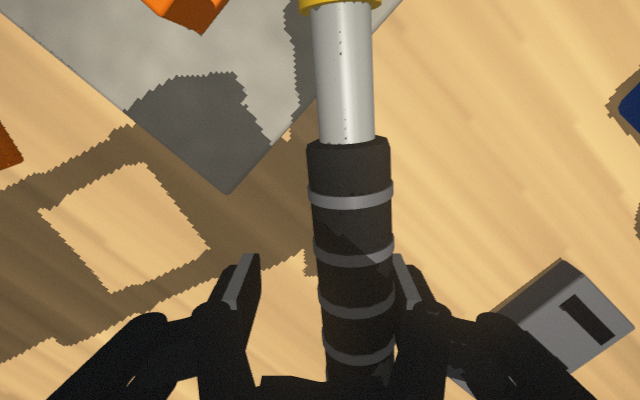

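```bash
python3 -c "
from h import *
bar('pics/w13.png','pics/st13.npz',(298,322),(382,400),(150,240))
bar('pics/w13.png','pics/st13.npz',(302,324),(365,382),(20,130))"
```

```text
L [[305.3, 150.0], [313.8, 238.9]] R [[390.0, 150.0], [391.5, 233.0]] width mm [27.8 27.7]
handle angle world 0.72 rack 0.739 stud off line mm -4.4 [[0.5726, -0.087], [0.5522, -0.1103]]
L [[311.2, 20.0], [320.9, 129.0]] R [[371.3, 20.0], [374.5, 129.0]] width mm [17.6 17.3]
handle angle world 0.717 rack 0.736 stud off line mm -4.6 [[0.5982, -0.0583], [0.5774, -0.0822]]
```

Call:
arm_command:
  targets: "0 -7 0 0 0 2 0.65;0 -13 0 0 0 4 0.65;0 -20 0 0 0 6 0.65;1 -26 0 0 0 8 0.65;1 -26 0 0 0 8 0.65"

```text
time: 15.15
tool_pos: [0.5052, -0.1041, 0.0798]
tcp_rot: [2.98, 0.972, 0.015]
wrist_force: [7.3, -5.4, -2.3]
width: 0.649
```

```bash
python3 - <<'E'
from h import *
show();st=bot.read_state();np.savez('pics/st14.npz',**st)
p,d=bot.read_camera('wrist');cv2.imwrite('pics/w14.png',p)
p,d=bot.read_camera('scene');cv2.imwrite('pics/s14.png',cv2.resize(p[160:290,220:380],None,fx=4.5,fy=4.5,interpolation=cv2.INTER_CUBIC))
show();arc([2,4,6,8,10,12,14])
E
```

```text
t 15.15 tcp [ 0.5052 -0.1041  0.0798] yaw 0.63 zax [ 0.011 -0.004 -1.   ] F [ 7.3 -5.4 -2.3] w 0.649
t 15.25 tcp [ 0.5055 -0.1046  0.0798] yaw 0.632 zax [ 0.012 -0.004 -1.   ] F [ 7.5 -5.6 -3.1] w 0.645
2 [-0.1 -6.6]
4 [ -0.1 -13.1]
6 [  0.2 -19.7]
8 [  0.8 -26.2]
10 [  1.5 -32.7]
12 [  2.5 -39.2]
14 [  3.8 -45.6]
```

View pics/w14.png

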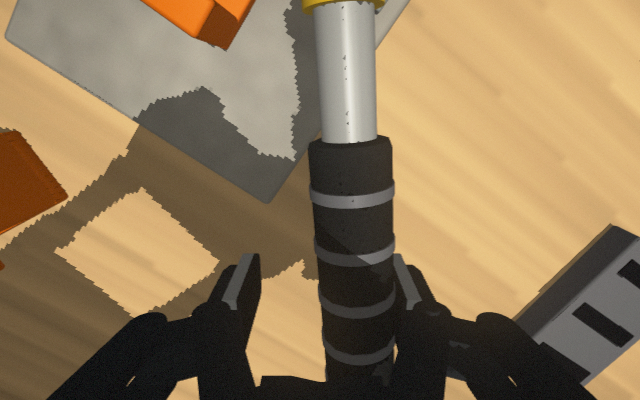

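View pics/s14.png

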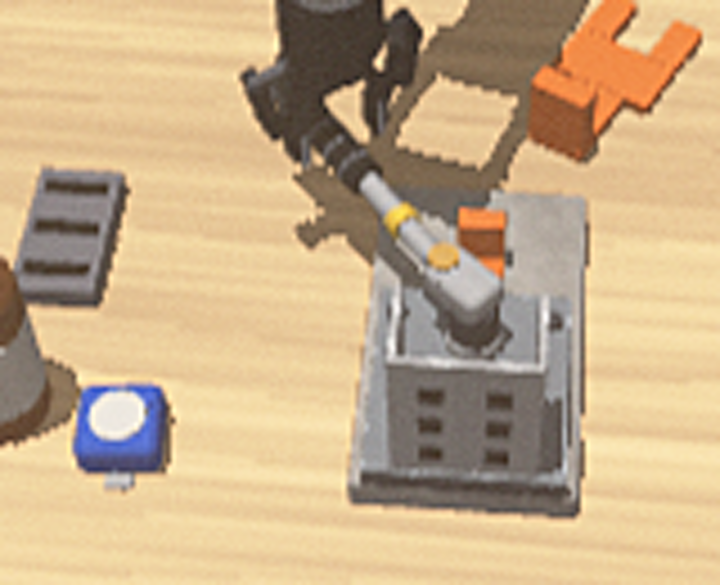

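Force has plateaued at ≈9.2 N. In the scene view the handle shows a visible bend at the brass pin (443,257) relative to the head, so it has begun to break over.

```bash
python3 -c "
from h import *
bar('pics/w14.png','pics/st14.npz',(300,324),(384,402),(150,240))
bar('pics/w14.png','pics/st14.npz',(306,326),(367,384),(20,130))
C=cam('scene');print(proj(C,[.6535,.012,.11]))
o=np.array([220,160]);uv=np.array([[443,257]])/4.5+o-.4;h=plane(C,uv,.122);print(h,np.arctan2(-(h[0,0]-S[0]),-(h[0,1]-S[1])),np.linalg.norm((h[0]-S)[:2]))
uv=np.array([[438,263]])/4.5+o-.4;h=plane(C,uv,.122);print('s12',h,np.arctan2(-(h[0,0]-S[0]),-(h[0,1]-S[1])))
"
```

```text
L [[307.3, 150.0], [314.7, 236.9]] R [[391.9, 150.0], [392.8, 233.0]] width mm [27.8 27.8]
handle angle world 0.867 rack 0.886 stud off line mm -6.5 [[0.5605, -0.0754], [0.5371, -0.0952]]
L [[314.8, 20.0], [322.7, 129.0]] R [[374.7, 20.0], [376.6, 129.0]] width mm [17.6 17.4]
handle angle world 0.869 rack 0.888 stud off line mm -7.1 [[0.5901, -0.0508], [0.5659, -0.0713]]
[[325.58703655 224.81828098]]
[[ 0.63334073 -0.01345986  0.122     ]] 0.6697245516382406 0.032474617638035226
s12 [[ 0.63885145 -0.01641186  0.122     ]] 0.4760328964155815
```

α≈.887 rad. The handle line has moved ≈5 mm off the stud, so the hinge is at ≈.16–.2 and the nut at ≈.7. It needs a bit more, so 8° further with a hold.

Call:
arm_command:
  targets: "0 -7 0 0 0 2 0.65;0 -13 0 0 0 4 0.65;0 -20 0 0 0 6 0.65;1 -26 0 0 0 8 0.65;1 -26 0 0 0 8 0.65;1 -26 0 0 0 8 0.65;1 -26 0 0 0 8 0.65"

```text
time: 15.83
tool_pos: [0.4914, -0.0831, 0.0799]
tcp_rot: [3.04, 0.764, 0.017]
wrist_force: [7.2, -6.0, -2.0]
width: 0.644
```

```bash
python3 - <<'E'
from h import *
show();st=bot.read_state();np.savez('pics/st15.npz',**st)
p,d=bot.read_camera('wrist');cv2.imwrite('pics/w15.png',p)
p,d=bot.read_camera('scene');cv2.imwrite('pics/s15.png',cv2.resize(p[160:290,220:380],None,fx=4.5,fy=4.5,interpolation=cv2.INTER_CUBIC))
show()
bar('pics/w15.png','pics/st15.npz',(300,328),(384,404),(150,240))
bar('pics/w15.png','pics/st15.npz',(306,330),(367,388),(20,130));arc([2,4,6,8])
E
```

```text
t 15.83 tcp [ 0.4914 -0.0831  0.0799] yaw 0.492 zax [ 0.012 -0.005 -1.   ] F [ 7.2 -6.  -2. ] w 0.644
t 15.93 tcp [ 0.4915 -0.0832  0.0799] yaw 0.492 zax [ 0.012 -0.004 -1.   ] F [ 7.4 -6.  -2.3] w 0.653
L [[309.0, 150.0], [315.6, 236.9]] R [[393.6, 233.0], [393.6, 150.0]] width mm [27.9 27.8]
handle angle world 1.013 rack 1.032 stud off line mm -8.8 [[0.5502, -0.0628], [0.5243, -0.079]]
L [[318.0, 20.0], [324.6, 129.0]] R [[377.3, 20.0], [378.5, 129.0]] width mm [17.5 17.4]
handle angle world 1.015 rack 1.034 stud off line mm -9.4 [[0.5832, -0.0427], [0.5562, -0.0594]]
2 [-0.2 -6.5]
4 [ -0.1 -13.1]
6 [  0.2 -19.6]
8 [  0.7 -26.1]
```

View pics/s15.png

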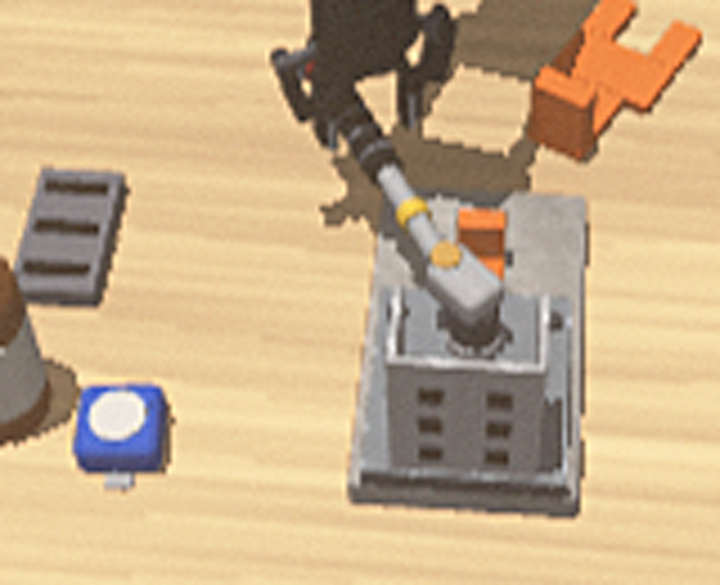

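Hinge now ≈.22 and nut ≈.81: just past threshold, within measurement error. Going another 7° to be clear; the stop (.45) and the 1.1 nut limit are still well off.

Call:
arm_command:
  targets: "0 -7 0 0 0 2 0.65;0 -13 0 0 0 4 0.65;0 -20 0 0 0 6 0.65;0 -23 0 0 0 7 0.65;0 -23 0 0 0 7 0.65;0 -23 0 0 0 7 0.65"

```text
time: 16.43
tool_pos: [0.481, -0.0627, 0.0801]
tcp_rot: [3.081, 0.578, 0.019]
wrist_force: [9.2, -6.2, -1.8]
width: 0.648
```

```bash
python3 - <<'E'
from h import *
show();st=bot.read_state();np.savez('pics/st16.npz',**st)
p,d=bot.read_camera('wrist');cv2.imwrite('pics/w16.png',p)
p,d=bot.read_camera('scene');cv2.imwrite('pics/s16.png',cv2.resize(p[160:290,220:380],None,fx=4.5,fy=4.5,interpolation=cv2.INTER_CUBIC))
show()
bar('pics/w16.png','pics/st16.npz',(300,330),(384,406),(150,240))
bar('pics/w16.png','pics/st16.npz',(308,332),(369,390),(20,130));arc([-5,-10,-15,-20,-25])
E
```

```text
t 16.43 tcp [ 0.481  -0.0627  0.0801] yaw 0.371 zax [ 0.013 -0.004 -1.   ] F [ 9.2 -6.2 -1.8] w 0.648
t 16.53 tcp [ 0.4811 -0.0629  0.0801] yaw 0.37 zax [ 0.013 -0.004 -1.   ] F [ 9.1 -5.4 -3.1] w 0.652
L [[311.6, 150.0], [316.7, 234.9]] R [[394.8, 231.0], [396.1, 150.0]] width mm [27.9 27.9]
handle angle world 1.149 rack 1.168 stud off line mm -11.3 [[0.5421, -0.0504], [0.5149, -0.0626]]
L [[322.5, 20.0], [327.6, 129.0]] R [[381.3, 129.0], [381.4, 20.0]] width mm [17.4 17.4]
handle angle world 1.148 rack 1.167 stud off line mm -11.5 [[0.5775, -0.0348], [0.5485, -0.0479]]
-5 [ 1.4 16.3]
-10 [ 4.3 32.3]
-15 [ 8.5 48.1]
-20 [14.1 63.4]
-25 [21.  78.2]
```

View pics/s16.png

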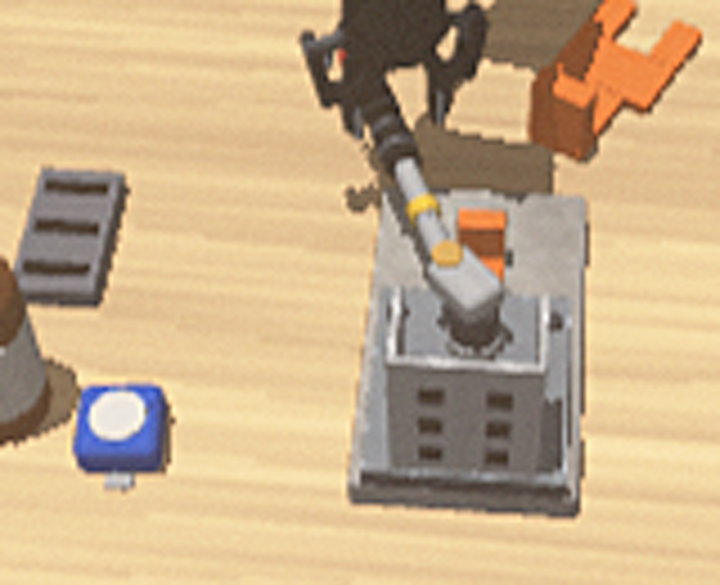

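View pics/w16.png

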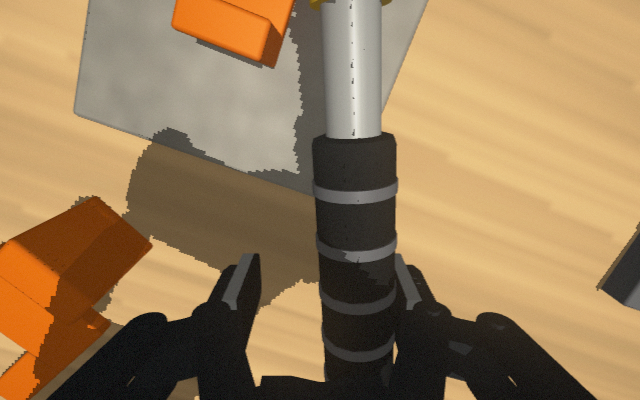

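The bend at the pin is clear: hinge ≈.30, nut ≈.87, force 10.7 N. Stopping here and backing off slowly so the handle springs straight.

Call:
arm_command:
  targets: "1 8 0 0 0 -2.5 0.65;1 16 0 0 0 -5 0.65;3 24 0 0 0 -7.5 0.65;4 32 0 0 0 -10 0.65;6 40 0 0 0 -12.5 0.65;8 48 0 0 0 -15 0.65;12 57 0 0 0 -18 0.65;12 57 0 0 0 -18 0.65"

```text
time: 17.2
tool_pos: [0.5104, -0.1115, 0.0792]
tcp_rot: [2.956, 1.052, 0.009]
wrist_force: [-0.2, -0.0, 0.2]
width: 0.648
```

```bash
python3 - <<'E'
from h import *
show();st=bot.read_state();np.savez('pics/st17.npz',**st)
p,d=bot.read_camera('wrist');cv2.imwrite('pics/w17.png',p)
show()
E
```

```text
t 17.2 tcp [ 0.5104 -0.1115  0.0792] yaw 0.684 zax [ 0.007 -0.002 -1.   ] F [-0.2 -0.   0.2] w 0.648
t 17.25 tcp [ 0.5095 -0.1109  0.0787] yaw 0.682 zax [ 0.006 -0.002 -1.   ] F [ 4.1 -4.5  3.7] w 0.648
```

View pics/w17.png

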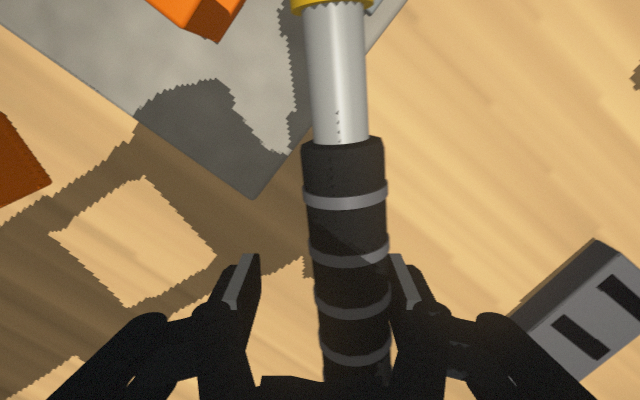

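Call:
arm_command:
  targets: "0 6 0 0 0 -1 0.65;0 11 0 0 0 -2 0.65;0 11 0 0 0 -2 0.65;0 11 0 0 0 -2 0.65"

```text
time: 17.58
tool_pos: [0.5132, -0.1179, 0.076]
tcp_rot: [-2.941, -1.103, 0.001]
wrist_force: [0.9, -0.3, -1.0]
width: 0.647
```

```bash
python3 - <<'E'
from h import *
show();st=bot.read_state();np.savez('pics/st18.npz',**st)
p,d=bot.read_camera('wrist');cv2.imwrite('pics/w18.png',p)
show()
E
```

```text
t 17.58 tcp [ 0.5132 -0.1179  0.076 ] yaw 0.718 zax [-0.001  0.001 -1.   ] F [ 0.9 -0.3 -1. ] w 0.647
t 17.63 tcp [ 0.5131 -0.1178  0.0759] yaw 0.718 zax [-0.001  0.001 -1.   ] F [-0.2  0.6  0.6] w 0.651
```

View pics/w18.png

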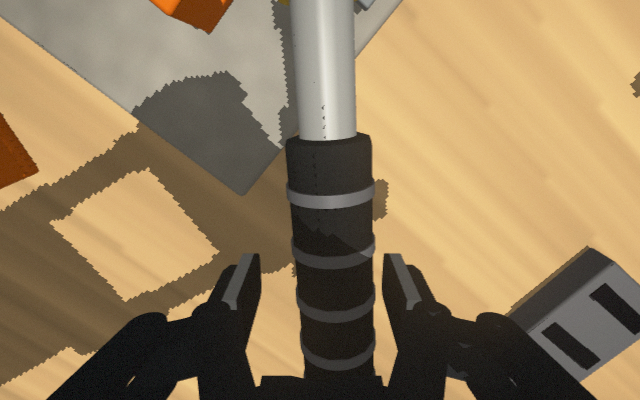

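The bar is free between both fingers. Lifting straight out.

Call:
arm_command:
  targets: "-2 3 -20 0 0 0 0.65;-2 3 -50 0 0 0 0.65;-2 3 -85 0 0 0 0.65;-2 3 -120 0 0 0 0.65;-2 3 -155 0 0 0 0.65;-50 3 -190 0 0 0 0.65;-90 3 -210 0 0 0 0.65;-90 3 -210 0 0 0 0.65;-90 3 -210 0 0 0 0.65"

```text
time: 18.38
tool_pos: [0.447, -0.1817, 0.2896]
tcp_rot: [2.939, 1.098, 0.004]
wrist_force: [-0.4, 0.2, -0.1]
width: 0.649
```

```bash
python3 - <<'E'
from h import *
bar('pics/w18.png','pics/st18.npz',(280,302),(362,384),(150,240))
bar('pics/w18.png','pics/st18.npz',(285,308),(345,366),(20,130))
show();st=bot.read_state();np.savez('pics/st19.npz',**st)
p,d=bot.read_camera('wrist');cv2.imwrite('pics/w19.png',p);np.save('pics/w19.npy',d)
p,d=bot.read_camera('scene');cv2.imwrite('pics/s19.png',cv2.resize(p[160:290,220:380],None,fx=4.5,fy=4.5,interpolation=cv2.INTER_CUBIC));cv2.imwrite('pics/s19f.png',p)
show()
E
```

```text
L [[284.9, 150.0], [292.6, 236.9]] R [[371.6, 150.0], [372.1, 233.0]] width mm [27.4 27.3]
handle angle world 0.799 rack 0.818 stud off line mm -1.4 [[0.5622, -0.0789], [0.541, -0.0994]]
L [[291.5, 20.0], [299.9, 129.0]] R [[353.9, 20.0], [356.2, 129.0]] width mm [17.6 17.4]
handle angle world 0.798 rack 0.817 stud off line mm -1.6 [[0.5888, -0.0533], [0.567, -0.0745]]
t 18.38 tcp [ 0.447  -0.1817  0.2896] yaw 0.715 zax [ 0.004 -0.003 -1.   ] F [-0.4  0.2 -0.1] w 0.649
t 18.48 tcp [ 0.4477 -0.1796  0.2864] yaw 0.716 zax [ 0.001  0.    -1.   ] F [ 0.6  0.6 -0.3] w 0.651
```

View pics/w19.png

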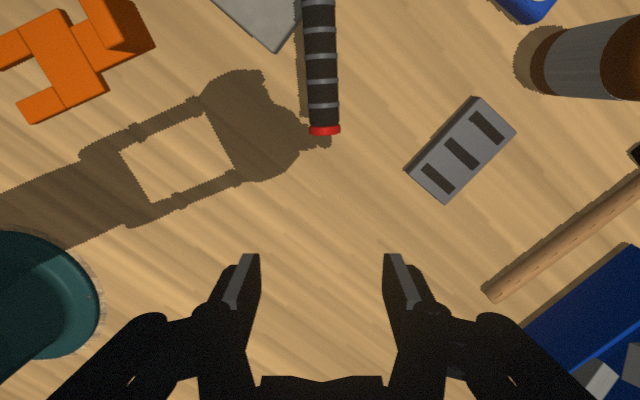

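View pics/s19.png

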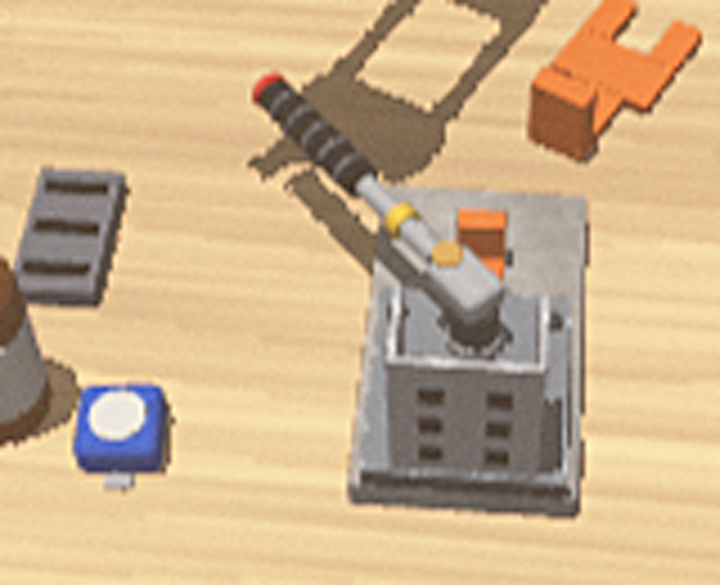

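View pics/s19f.png

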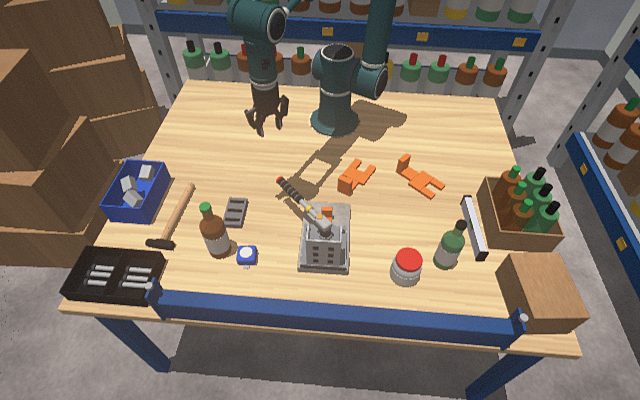

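Handle is straight again: nut ≈.82, line offset -1.5 mm as at the start. That puts the peak hinge at ≈.33–.35. The packer tab is unmoved and the arm is clear, so I'm handing in.

```bash
python3 - <<'E'
from h import *
print(bot.finish_job());show()
E
```

```text
the job is handed in; nothing more can be done
None
the job is handed in; nothing more can be done
```

The packer is in the gap and up against the stud, the wrench has broken over and sprung straight again, and I handed the job in at about 18.5 s. I got no verdict back.

- **Packer:** I took the smallest orange fork by its tab, laid it on the plinth and slid it in. It stalled against the stud with the side force rising to about 7.5 N. After release it lay flat, about 4–5 mm past the stud's axis (limit 8) and no more than 2 mm off centre. I measured that before turning the wrench; at the end I only saw in the scene view that its tab looked unmoved.
- **Wrench:** I straddled the rubber grip with half-open fingers and turned the wrench clockwise until the hinge clearly broke over. The hinge reached about 0.30–0.35 rad with the nut at 0.82–0.87, at a push of about 11 N. I stopped there and backed off slowly.
- **Last checks:** The handle was straight, with the nut at about 0.82 rad and its centre line as far from the stud as at the start. The hand was clear, with no force on it. The bystanders looked in place in the last scene picture, though I did not measure them.
- **Where readings disagreed:**
  - The stud's position varied by 2–4 mm between views until the contact settled it at x ≈ 0.6535.
  - My hinge estimate while pushing was 0.30; reworked after the handle straightened, it came to about 0.33–0.35.

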